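# Set out the solvent bottles and the vial rack for the next run

### The job

The blue-capped and the red-capped bottle stand in each other's dishes: swap them, parking one in the empty grey dish meanwhile, and only then stand the amber bottle in the grey dish between the two. Also set the vial rack centred and square inside the dark outline on the white pad, with its green cover squarely on top of the rack. Keep all the bottles upright, leave the glass beaker where it is, and let go of everything.

Things in the scene. Friction and masses are not known exactly. Their poses are not given: they have to be found in the camera images.
- bottle_blue: Small clear-grey lab bottle with a blue screw cap and a blue band, upright: body 46 mm diameter up to z 50, neck, then a round cap 38 mm in diameter from z 60 to z 90 (top of the bottle). Origin at the centre of its underside, z up. About 0.12 kg. Starts in the red dish.
- bottle_red: The same bottle with a red cap and a red band. Origin at the centre of its underside. Starts in the blue dish.
- bottle_amber: A bottle of the same shape and size in brown (amber) glass with a white cap and a white paper band. Origin at the centre of its underside. Starts on the bench.
- rack: Aluminium vial rack, a block 50 mm (its x) by 80 mm (its y) by 36 mm high with a raised 4 mm wide rim and eight small blue-capped vials inside that stay below the rim. Origin at the centre of its underside. About 0.22 kg. Starts on the bench.
- cover: Green cover of the rack: plate 50 mm (its x) by 80 mm (its y), 6 mm thick, with an upright grip on its middle 14 mm thick (x), 40 mm long (y), from z 6 to z 40. Origin at the centre of the plate's underside. It lies flat on the rack's rim, edge to edge. Starts on the bench.
- dish_blue: Blue round drip dish, fixed on a white tray (5 mm high, seen under all three dishes), 80 mm in diameter: inner floor 66 mm in diameter, 4 mm above the origin, low blue rim up to 8 mm above the origin. Origin at the centre of its underside. The three dishes stand in a row 100 mm apart along the dishes' own y axis, the grey one in the middle; blue and red may be at either end.
- dish_red: Red drip dish, same shape, fixed at the other end of the row.
- dish_grey: Grey drip dish, same shape, fixed in the middle of the row; empty at the start.
- pad: White flat pad fixed on the bench, 70 mm (its x) by 100 mm (its y), 4 mm thick, with a dark rectangular outline, 52 mm by 82 mm inside, for the rack, whose long side goes along the pad's long side. Origin at the centre of its underside.
- beaker: Small open glass beaker, 50 mm in diameter, 60 mm high, standing among the things; to be left alone. Origin at the centre of its underside. A flat yellow timer (50 by 60 by 18 mm) lies about as well.
Not all that is in view belongs to the job. Of the things like the dish_grey, leave any that is brown, pink or yellow; of the rest the smaller one is meant.

How it is judged:
By the outcome, as a careful person would: the job done as asked, in the order asked, and still so for the second after the job is handed in, with the robot touching nothing.
It also fails if it takes over 138 s, if anything falls off the work surface, if the arm or the gripper's body presses on something with over 40 N, if the wrist force passes 120 N, or if a joint passes its speed limit or range.

### The arm

A 7-joint arm with a two-finger parallel gripper is mounted at the origin on the work surface. World frame = base frame: x ahead of the robot, y to its left, z up, the work surface at z = 0. Lengths are in m, angles in rad, forces in N, time in s.
With the tool pointing down it reaches from about 0.425 to 0.925 m from the base axis. Payload 6.8 kg.
Tool frame: the origin (TCP) lies at the very end of the fingers, on their centre line; the grasp point (between the pads) lies 19 mm behind it; z points along the fingers, y is the line along which they close (so a half turn about z gives the same grasp; the last joint's range is limited). The gripper opens to 85 mm and grips with 20 to 120 N. Pads are 22 mm wide; open, the fingers measure 114 mm over their backs; the gripper's body (76 mm by 85 mm) begins 54 mm behind the grasp point. The pads swing forward as they close: fully open they stand 13 mm farther back than shut.
Start: joints at [1.068, 0.477, 0.022, 1.555, -0.011, 1.109, -0.083], TCP at [0.26, -0.623, 0.203] pointing down, gripper open.
Joint ranges: [-2.96, 2.96], [-0.34, 2.1], [-1.41, 1.46], [0.24, 2.44], [-1.37, 4.51], [0.17, 1.92], [-2.96, 2.96]. Speed limits (rad/s): [2.39, 2.39, 3.14, 3.14, 3.14, 3.14, 3.14].

### API

Orientations are given as a unit quaternion [w, x, y, z].
In Python, from station import * gives the robot as it stands.
- The arm moves only by the tool jog_arm, never from a script. Its argument "moves" is one flat list of numbers, 7 for each row, row after row: the shift along the tool's x, y, z normalised to -1 to 1, where 1 is 20 mm, then the turn, a rotation vector about the tool's x, y, z normalised to -1 to 1, where 1 is 4 degrees, then the opening, from 0 (shut) to 1 (fully open). In form: [x, y, z, rx, ry, rz, claw, x, y, z, rx, ry, rz, claw, ...]. A call has exactly 8 rows; each row shifts and turns the commanded pose from where the row before left it, along the tool's axes as they then stand; what a row does not reach is not made up. A row lasts 1/12 s, in which the tool goes at most 41.7 mm and 7.16 degrees, less where a joint would pass 70% of its speed; a pose out of reach is approached as far as the arm can. A call with a number of a shift or a turn outside -1 to 1 is refused whole. A call with a gripper value outside its range is refused whole. The fingers move at their own pace and stop on an object; "grip_force" is the grip in N (left out, the last holds). Time passes only in rows, so rows that do not move let the fingers close, or fill a call up. It gives the time, the measured TCP pose, the force, the opening and the grip force at its end, in the units of the state.
- get_obs(): the state, without advancing time (a new reading comes with each control period).
- read_camera(name): name is "scene" or "top" or "wrist"; returns a dict with "color" (420x560x3 uint8, blue, green, red), "fx", "fy", "cx", "cy" (pixels), "k1" (the pictures are not rectified: a ray, as slopes to the right and down, at radius r is drawn at 1 + k1 r^2 times it, then the intrinsics apply), "rvec" (rotation vector, rad) and "tvec" (3), from world to camera coordinates, as OpenCV has them. Camera axes: x right, y down, z forward; pixel columns grow to the right and rows downward; lengths in m; the calibration is good to about 2 mm. A picture is of the moment at which its call begins. There is no depth.
- hand_in(): hands the job in; it is judged then, once.
The state is a dict: "t": time; "q": joint angles; "joint_vel": joint speeds; "joint_torque": joint torques, N m; "eef_pos": TCP position; "tool_rot": TCP orientation; "contact_force": force on the tool from outside, world axes, zero at the start; "torque": the same for the moment, N m; "gripper_width": opening from 0.0 (shut) to 1.0 (fully open); "grasp_force": force on a finger pad.
Only numpy, scipy, OpenCV 4.12 (cv2) and the standard library are available. Lean on these libraries where they do the work, as an engineer would, in place of code of your own. Each camera call takes 0.05 s, during which the arm holds its last target. There are 200 camera calls.

## Working session

There is one attempt and no reset: what is moved stays moved. The work goes in short steps, Python scripts to look and compute and a tool call to move; the robot and the scene stay as the last step left them, time stands still between calls to the robot, and variables do not carry over. Pictures are saved under pics/ and viewed, at most 14 in all, crops included, and the job is handed in when it is done.

Besides the shell and the picture viewer there is one more tool, called after "Request:" as name(argument=value, ...), one argument or row to a line, values as JSON. jog_arm: Moves the arm, as the interface text tells. Scaled input: -1 to 1 covers 20 mm each way for a shift and 4 degrees each way for a turn. Its arguments: {"type":"object","properties":{"moves":{"type":"array"},"grip_force":{"type":"number"}},"required":["moves"]}

```bash
mkdir -p pics; ls; cat > h.py <<'E'
from station import *
import numpy as np, cv2
def cam(n):
    c=read_camera(n); c['R']=cv2.Rodrigues(np.array(c['rvec'],float))[0]; c['t']=np.array(c['tvec'],float).ravel(); return c
def ray(c,u,v):
    x=np.array([(u-c['cx'])/c['fx'],(v-c['cy'])/c['fy']]); s=x.copy()
    for _ in range(20): s=x/(1+c['k1']*(s@s))
    return -c['R'].T@c['t'], c['R'].T@np.array([s[0],s[1],1.])
def onz(c,u,v,z):
    o,d=ray(c,u,v); return o+d*(z-o[2])/d[2]
def proj(c,p):
    q=c['R']@np.array(p,float)+c['t']; s=q[:2]/q[2]; s=s*(1+c['k1']*(s@s))
    return np.array([s[0]*c['fx']+c['cx'],s[1]*c['fy']+c['cy']])
E
python3 - <<'E'
from h import *
for n in("top","scene"):
    c=cam(n); cv2.imwrite(f"pics/{n}0.png",c['color']); print(n,c['fx'],c['cx'],c['cy'],c['k1'],-c['R'].T@c['t'],c['R'].round(3).tolist())
o=get_obs(); print({k:np.round(v,3) for k,v in o.items()})
E
```

```text
pics
top 451.0812789390066 281.73081884509315 215.60740186972504 -0.11296157659734192 [0.38918173 0.01166958 1.04090494] [[-0.016, -1.0, 0.02], [-0.992, 0.014, -0.128], [0.128, -0.022, -0.992]]
scene 436.99433059294023 281.4338238587622 213.85171383166258 -0.07496964532124058 [ 1.0545207  -0.3970573   0.55980065] [[0.583, 0.812, 0.024], [0.511, -0.344, -0.788], [-0.632, 0.472, -0.615]]
{'t': np.float64(0.1), 'q': array([ 1.068,  0.478,  0.022,  1.556, -0.011,  1.109, -0.083]), 'joint_vel': array([-0.001, -0.001, -0.001, -0.003,  0.001, -0.   , -0.001]), 'joint_torque': array([ 4.0000e-03, -5.9776e+01,  1.6130e+00, -2.8196e+01,  1.3000e-02,
        5.0000e-03,  0.0000e+00]), 'eef_pos': array([ 0.259, -0.623,  0.202]), 'tool_rot': array([-0.001,  0.981,  0.196, -0.   ]), 'contact_force': array([-0.443,  0.663,  0.497]), 'torque': array([ 0.026, -0.009, -0.005]), 'grasp_force': np.float64(0.0), 'gripper_width': np.float64(0.999)}
```

View pics/top0.png

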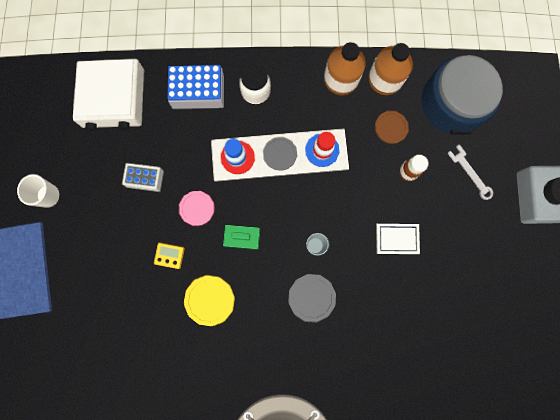

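View pics/scene0.png

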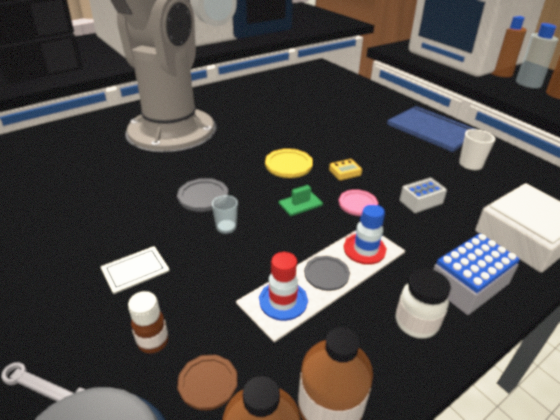

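The top view shows the red dish at (238,156) holding the blue-capped bottle and the blue dish at (322,150) holding the red-capped one. The amber bottle is at (414,168), the rack at (143,177), the cover at (241,237), the pad at (398,239) and the beaker at (317,244).

There are two candidates for the grey dish: (280,153) on the tray and (312,298) on the bench. The one on the tray is smaller and sits mid-row, so it fits. I'll confirm that in a crop while measuring.

```bash
cat > m.py <<'E'
from h import *
def masks(im):
    h=cv2.cvtColor(im,cv2.COLOR_BGR2HSV); R=lambda a,b:cv2.inRange(h,a,b)
    return h,R
def blobs(m,box,amin=30):
    k=np.zeros_like(m); x0,y0,x1,y1=box; k[y0:y1,x0:x1]=m[y0:y1,x0:x1]
    cs=cv2.findContours(k,cv2.RETR_EXTERNAL,cv2.CHAIN_APPROX_NONE)[0]
    return sorted([c for c in cs if cv2.contourArea(c)>amin],key=cv2.contourArea,reverse=True)
def rect(c,cnt,z):
    P=np.array([onz(c,*p,z)[:2] for p in cnt.reshape(-1,2).astype(float)],np.float32)
    (x,y),(a,b),th=cv2.minAreaRect(P)
    if a<b: th+=90; a,b=b,a
    return np.round([x,y,a,b],4),round((th+90)%180-90,1)  # long side dir in deg from x
E
python3 - <<'E'
from m import *
c=cam("top"); im=c['color']; h,R=masks(im)
red=R((0,120,60),(8,255,255))|R((170,120,60),(180,255,255)); blue=R((100,120,60),(130,255,255)); grn=R((45,80,40),(85,255,255)); wh=R((0,0,170),(180,60,255)); gry=R((0,0,60),(180,50,140))
def show(n,m,box,z,k=2):
    for b in blobs(m,box)[:k]: print(n,*rect(c,b,z), cv2.boundingRect(b))
show('reddish',red,(205,125,262,190),.012)
show('bluedish',blue,(300,125,350,185),.012)
show('tray',wh|gry|red|blue,(205,120,355,190),.005)
show('greydish',gry,(262,130,300,175),.012); show('bigGrey',gry,(280,265,345,330),.008)
show('bluecap',blue,(220,130,246,165),.099,3); show('redcap',red,(310,125,338,160),.099,3)
show('cover',grn,(215,220,270,255),.006); show('pad',wh,(370,218,425,260),.004)
show('rack',wh|gry|blue,(115,155,170,198),.036)
show('amb cap',wh,(395,150,432,185),.09)
show('beaker',gry|wh,(300,228,335,262),.06)
cv2.imwrite('pics/c1.png',cv2.resize(im[120:340,110:430],None,fx=2.5,fy=2.5,interpolation=cv2.INTER_CUBIC)[:600])
E
```

```text
reddish [0.6585 0.0897 0.0791 0.0737] -67.6 (221, 141, 34, 33)
bluedish [ 0.6738 -0.1063  0.0788  0.0728] 67.5 (306, 134, 33, 33)
tray [ 0.6692 -0.0082  0.3216  0.1037] -85.5 (211, 128, 138, 54)
greydish [ 0.6691 -0.0093  0.0752  0.0751] 89.4 (264, 138, 33, 32)
bigGrey [ 0.3341 -0.0762  0.1078  0.107 ] -65.0 (288, 274, 48, 49)
bluecap [0.6588 0.0935 0.0409 0.0369] 43.8 (225, 138, 18, 20)
redcap [ 0.6724 -0.1065  0.0407  0.037 ] -1.7 (317, 132, 18, 19)
cover [0.4752 0.0829 0.0825 0.0515] 84.0 (223, 225, 37, 25)
pad [ 0.4656 -0.2814  0.1006  0.0681] 88.8 (377, 224, 43, 30)
rack [0.6127 0.3066 0.0931 0.0586] 81.3 (122, 163, 42, 29)
amb cap [ 0.6222 -0.3107  0.0461  0.0372] -46.8 (408, 155, 20, 19)
amb cap [ 0.5981 -0.282   0.0355  0.0141] 45.8 (401, 167, 14, 14)
beaker [ 0.4523 -0.0869  0.0504  0.0481] 89.0 (306, 233, 24, 23)
```

View pics/c1.png

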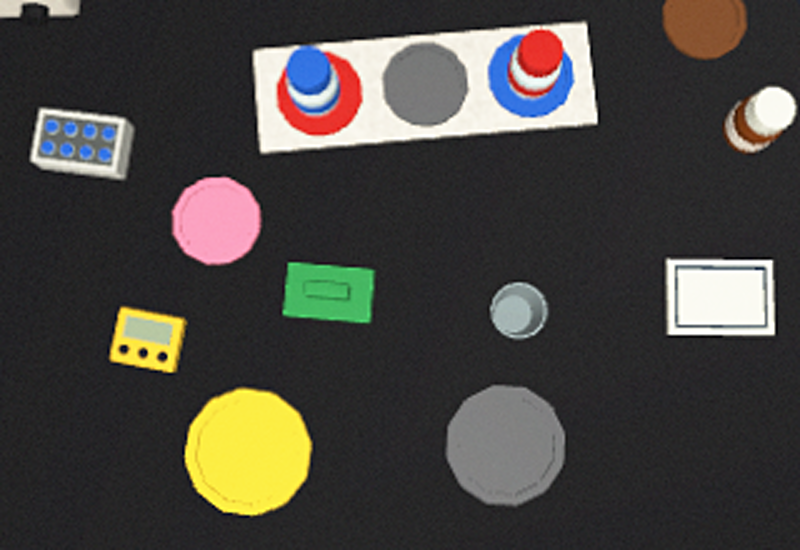

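The crop confirms it: the tray's grey dish is about 75–80 mm across and the bench one about 108 mm, so the tray dish is the one meant. I'll start moving, turning the tool to heading 90° (tool x = world +y, tool y = world +x) while travelling.

Request:
jog_arm(
  moves=[0.92,-0.39,0,0,0,-1,1,0.92,-0.39,0,0,0,-1,1,0.92,-0.39,0,0,0,-1,1,0.92,-0.39,0,0,0,-1,1,0.92,-0.39,0,0,0,-1,1,0.92,-0.39,0,0,0,-1,1,0.92,-0.39,0,0,0,-1,1,0.92,-0.39,0,0,0,-1,1],
  grip_force=40,
)

```text
t: 0.82
eef_pos: [0.34, -0.4858, 0.2022]
tool_rot: [-0.0, 0.888, 0.461, 0.0]
contact_force: [-0.0, -0.2, -0.3]
gripper_width: 0.999
grasp_force: 0.0
```

Request:
jog_arm(
  moves=[0.98,0.16,0,0,0,-1,1,0.98,0.16,0,0,0,-1,1,0.98,0.16,0,0,0,-1,1,0.98,0.16,0,0,0,-1,1,0.98,0.16,0,0,0,-1,1,0.98,0.16,0,0,0,-1,1,0.98,0.16,0,0,0,-1,1,0.98,0.16,0,0,0,-1,1],
)

```text
t: 1.48
eef_pos: [0.4199, -0.351, 0.2023]
tool_rot: [-0.0, 0.726, 0.687, 0.0]
contact_force: [1.0, -0.8, -0.7]
gripper_width: 1.001
grasp_force: 0.0
```

Request:
jog_arm(
  moves=[1,0.6,0,0,0,-0.85,1,1,0.6,0,0,0,0,1,1,0.6,0,0,0,0,1,1,0.6,0,0,0,0,1,1,0.6,0,0,0,0,1,1,0.6,0,0,0,0,1,1,0.6,0,0,0,0,1,1,0.6,0,0,0,0,1],
)

```text
t: 2.15
eef_pos: [0.5175, -0.1911, 0.2025]
tool_rot: [-0.0, 0.707, 0.707, 0.0]
contact_force: [-0.0, 0.0, -0.9]
gripper_width: 1.003
grasp_force: 0.0
```

Request:
jog_arm(
  moves=[1,0.6,0,0,0,0,1,1,0.6,0,0,0,0,1,1,0.6,0,0,0,0,1,1,0.6,0,0,0,0,1,1,0.6,0,0,0,0,1,1,0.6,0,0,0,0,1,1,0.6,0,0,0,0,1,0,0,0,0,0,0,1],
)

```text
t: 2.82
eef_pos: [0.6027, -0.0459, 0.2026]
tool_rot: [-0.001, 0.704, 0.71, 0.002]
contact_force: [-0.5, 0.5, 1.2]
gripper_width: 1.003
grasp_force: 0.0
```

```bash
python3 - <<'E'
from m import *
c=cam("wrist"); cv2.imwrite("pics/w1.png",c['color']); print(c['fx'],c['k1'],-c['R'].T@c['t'],c['R'].round(3).tolist(),get_obs()['eef_pos'])
for p in [(.669,-.0085,.009),(.661,.091,.1),(.677,-.108,.1)]: print(proj(c,p))
E
```

```text
360.89500783197485 0.0336025661790775 [0.60230425 0.03599851 0.37306005] [[1.0, 0.007, 0.002], [0.006, -0.948, 0.319], [0.004, -0.319, -0.948]] [ 0.60161933 -0.04868124  0.20236823]
[344.5010879 135.1359228]
[367.03617094  -1.16246894]
[365.2206938  268.27105222]
```

View pics/w1.png

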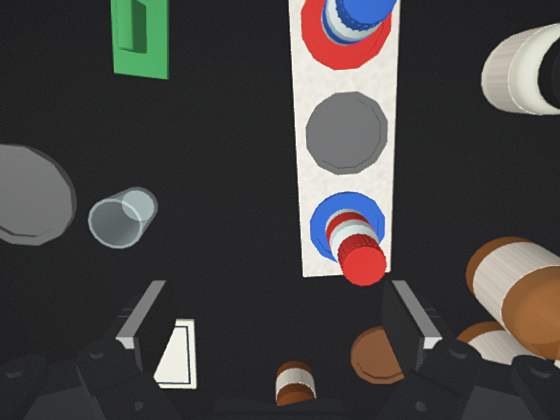

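The wrist view shows the grey dish at (346,133), the blue dish with the red bottle at (350,235) with its cap top at (363,265), and the red dish at the upper edge at (348,20). They lie within 2–3 px of my projections. I'll refine them here.

```bash
python3 - <<'E'
from m import *
c=cam("wrist"); im=c['color']; h,R=masks(im)
red=R((0,120,60),(8,255,255))|R((170,120,60),(180,255,255)); blue=R((100,120,60),(130,255,255)); wh=R((0,0,150),(180,60,255)); gry=R((0,0,60),(180,50,140))
print(get_obs()['eef_pos'])
def show(n,m,box,z,k=1):
    for b in blobs(m,box)[:k]:
        P=np.array([onz(c,*p,z)[:2] for p in b.reshape(-1,2).astype(float)],np.float32)
        print(n,rect(c,b,z),np.round(cv2.minEnclosingCircle(P)[0],4),round(cv2.minEnclosingCircle(P)[1],4),cv2.boundingRect(b))
show('grey',gry,(303,85,390,180),.012)
show('blue',blue,(300,180,390,275),.012)
b=R((0,120,190),(8,255,255))|R((172,120,190),(180,255,255))
show('redtop',b,(335,240,392,290),.099)
# tray edges -> axis
for u,v in [(303,276),(390,271)]: print(onz(c,u,v,.005))
show('amb',R((5,90,40),(20,255,200))|wh,(265,350,325,405),.0)
E
```

```text
[ 0.60085995 -0.05109137  0.20218001]
grey (array([ 0.6697, -0.0076,  0.079 ,  0.0788]), 6.1) [ 0.6699 -0.0073] 0.0406 (307, 88, 82, 84)
blue (array([ 0.6751, -0.1022,  0.0799,  0.0718]), 28.3) [ 0.6774 -0.1064] 0.041 (312, 189, 75, 71)
redtop (array([ 0.6755, -0.1064,  0.0369,  0.0345]), 0.4) [ 0.6756 -0.1062] 0.0189 (343, 244, 45, 38)
[ 0.63109177 -0.17165955  0.005     ]
[ 0.72977893 -0.16456709  0.005     ]
amb (array([ 0.628 , -0.3278,  0.0719,  0.0498]), -89.7) [ 0.6222 -0.3297] 0.0392 (278, 359, 39, 46)
```

Request:
jog_arm(
  moves=[0.9,0.37,0,0,0,0,1,0.9,0.37,0,0,0,0,1,0.9,0.37,0,0,0,0,1,0.9,0.37,0,0,0,0,1,0.9,0.37,0,0,0,0,1,0.9,0.37,0,0,0,0,1,0.9,0.37,0,0,0,0,1,0.9,0.37,0,0,0,0,1],
)

```text
t: 3.58
eef_pos: [0.6599, 0.0903, 0.2023]
tool_rot: [0.0, 0.708, 0.707, -0.001]
contact_force: [0.3, 0.4, 0.7]
gripper_width: 1.003
grasp_force: 0.0
```

Request:
jog_arm(
  moves=[0,0,0.8,0,0,0,1,0,0,0.8,0,0,0,1,0,0,0.8,0,0,0,1,0,0,0.8,0,0,0,1,0,0,0.8,0,0,0,1,0,0,0,0,0,0,1,0,0,0,0,0,0,1,0,0,0,0,0,0,1],
)

```text
t: 4.25
eef_pos: [0.6602, 0.0906, 0.1234]
tool_rot: [0.0, 0.707, 0.707, 0.0]
contact_force: [-0.0, 1.0, 1.0]
gripper_width: 1.0
grasp_force: 0.0
```

```bash
python3 - <<'E'
from m import *
c=cam("wrist"); cv2.imwrite("pics/w2.png",c['color']);print(get_obs()['eef_pos'],proj(c,(.66,.0935,.099)))
h,R=masks(c['color']); 
for b in blobs(R((100,120,60),(130,255,255)),(150,50,420,419),100): print(rect(c,b,.099),cv2.boundingRect(b))
E
```

```text
[0.66057124 0.09100072 0.12384853] [276.95144916 231.00984971]
(array([0.6634, 0.1003, 0.0434, 0.0369]), 80.9) (250, 184, 65, 72)
(array([ 0.6714, -0.0112,  0.0545,  0.0441]), 5.7) (255, 349, 82, 56)
(array([0.6626, 0.1267, 0.0329, 0.0147]), -0.1) (252, 162, 60, 27)
```

View pics/w2.png

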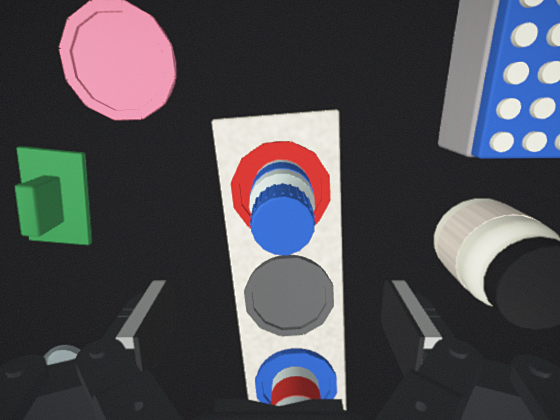

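The wrist view shows the blue cap top at (282,225), about 3 mm in +x and 5 mm in +y from my aim. Correcting that, then descending and gripping.

Request:
jog_arm(
  moves=[0.3,0.13,0,0,0,0,1,0,0,0.6,0,0,0,1,0,0,0.6,0,0,0,1,0,0,0.6,0,0,0,1,0,0,0.6,0,0,0,1,0,0,0.5,0,0,0,1,0,0,0,0,0,0,1,0,0,0,0,0,0,0],
  grip_force=40,
)

```text
t: 4.97
eef_pos: [0.6616, 0.0971, 0.0633]
tool_rot: [-0.001, 0.707, 0.707, -0.001]
contact_force: [0.8, -0.3, -0.3]
gripper_width: 0.879
grasp_force: 0.0
```

Request:
jog_arm(
  moves=[0,0,0,0,0,0,0,0,0,0,0,0,0,0,0,0,0,0,0,0,0,0,0,0,0,0,0,0,0,0,0,0,0,0,0,0,0,0,0,0,0,0,0,0,0,0,0,0,0,0,0,0,0,0,0,0],
)

```text
t: 5.63
eef_pos: [0.663, 0.0975, 0.0656]
tool_rot: [0.0, 0.707, 0.707, 0.001]
contact_force: [-2.0, -0.5, 6.3]
gripper_width: 0.411
grasp_force: 39.5
```

Request:
jog_arm(
  moves=[0,0,-0.6,0,0,0,0,0,0,-1,0,0,0,0,0,0,-0.9,0,0,0,0,-0.75,0,0,0,0,0,0,-0.9,0.1,0,0,0,0,0,-0.9,0.1,0,0,0,0,0,-0.9,0.1,0,0,0,0,0,-0.9,0,0,0,0,0,0],
)

```text
t: 6.3
eef_pos: [0.668, 0.0079, 0.1139]
tool_rot: [0.0, 0.707, 0.707, -0.001]
contact_force: [-0.2, 0.9, -1.2]
gripper_width: 0.412
grasp_force: 40.1
```

Request:
jog_arm(
  moves=[-0.9,0,0,0,0,0,0,0,0,0,0,0,0,0,0,0,0,0,0,0,0,0,0,0.7,0,0,0,0,0,0,0.7,0,0,0,0,0,0,0.5,0,0,0,0,0,0,0,0,0,0,0,0,0,0,0,0,0,0],
)

```text
t: 6.97
eef_pos: [0.6672, -0.007, 0.0748]
tool_rot: [-0.001, 0.707, 0.708, -0.001]
contact_force: [-0.0, 0.2, -1.3]
gripper_width: 0.408
grasp_force: 40.1
```

Request:
jog_arm(
  moves=[0,0.1,0.3,0,0,0,0,0,0,0.15,0,0,0,0,0,0,0.1,0,0,0,0,0,0,0,0,0,0,0,0,0,0,0,0,0,0,0,0,0,0,0,0,0,0,0,0,0,0,0,0,0,0,0,0,0,0,0],
)

```text
t: 7.63
eef_pos: [0.6706, -0.0076, 0.0658]
tool_rot: [0.0, 0.707, 0.707, 0.0]
contact_force: [0.2, 0.4, -0.4]
gripper_width: 0.41
grasp_force: 40.2
```

Request:
jog_arm(
  moves=[0,0,0.05,0,0,0,0,0,0,0,0,0,0,0,0,0,0,0,0,0,1,0,0,0,0,0,0,1,0,0,0,0,0,0,1,0,0,0,0,0,0,1,0,0,0,0,0,0,1,0,0,-0.5,0,0,0,1],
)

```text
t: 8.3
eef_pos: [0.6687, -0.0079, 0.0727]
tool_rot: [-0.001, 0.707, 0.707, -0.001]
contact_force: [-1.0, 0.7, -0.2]
gripper_width: 0.995
grasp_force: 0.0
```

Request:
jog_arm(
  moves=[0,0,-1,0,0,0,1,0,0,-1,0,0,0,1,0,0,-1,0,0,0,1,-0.9,0.05,0,0,0,0,1,-1,0.05,0,0,0,0,1,-1,0.05,0,0,0,0,1,-1,0.05,0,0,0,0,1,-1,0.05,0,0,0,0,1],
)

```text
t: 8.97
eef_pos: [0.6755, -0.1066, 0.1355]
tool_rot: [0.0, 0.707, 0.707, 0.0]
contact_force: [-0.4, 0.6, -1.0]
gripper_width: 1.001
grasp_force: 0.0
```

Request:
jog_arm(
  moves=[0,0,0,0,0,0,1,0,0,0,0,0,0,1,0,0,0,0,0,0,1,0,0,0,0,0,0,1,0,0,0,0,0,0,1,0,0,0,0,0,0,1,0,0,0,0,0,0,1,0,0,0,0,0,0,1],
)

```text
t: 9.63
eef_pos: [0.6754, -0.1053, 0.1345]
tool_rot: [-0.0, 0.707, 0.707, 0.0]
contact_force: [0.4, 0.4, -0.4]
gripper_width: 1.0
grasp_force: 0.0
```

```bash
cat > cap.py <<'E'
from m import *
# bright cap disc nearest the aim, in the wrist view
def capc(c,ms,near,z,n=3):
    u=proj(c,(*near,z)); r=40
    x0,y0,x1,y1=[int(max(0,t)) for t in (u[0]-70,u[1]-70,u[0]+70,u[1]+70)]
    for b in blobs(ms,(x0,y0,x1,y1),80)[:n]:
        P=np.array([onz(c,*p,z)[:2] for p in b.reshape(-1,2).astype(float)],np.float32)
        (x,y),q=cv2.minEnclosingCircle(P); print('cap',round(x,4),round(y,4),'r',round(q,4),cv2.boundingRect(b),'expected px',u.round())
E
python3 - <<'E'
from cap import *
c=cam("wrist"); cv2.imwrite("pics/w3.png",c['color']);print(get_obs()['eef_pos'])
h,R=masks(c['color'])
capc(c,R((0,120,190),(8,255,255))|R((172,120,190),(180,255,255)),(.6755,-.1063),.099)
b=blobs(R((100,120,60),(130,255,255)),(150,50,420,419),100)
for k in b: print(rect(c,k,.012),cv2.boundingRect(k))
E
```

```text
[ 0.67539381 -0.105423    0.13450971]
cap 0.6764 -0.1058 r 0.0193 (250, 203, 61, 55) expected px [278. 230.]
(array([ 0.6778, -0.1016,  0.08  ,  0.0697]), 1.0) (233, 144, 96, 82)
(array([ 0.6693, -0.0144,  0.0531,  0.033 ]), 0.0) (234, 50, 72, 48)
```

View pics/w3.png

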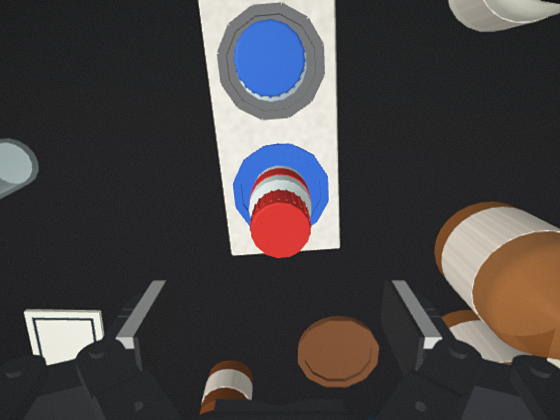

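Blue stands upright and centred in the grey dish at (270,60); the red cap top is at (281,230), under the gripper. Picking red.

Request:
jog_arm(
  moves=[0,0.05,0.9,0,0,0,1,0,0,0.9,0,0,0,1,0,0,0.9,0,0,0,1,0,0,0.67,0,0,0,1,0,0,0,0,0,0,1,0,0,0,0,0,0,0,0,0,0,0,0,0,0,0,0,0,0,0,0,0],
)

```text
t: 10.35
eef_pos: [0.6774, -0.1057, 0.0685]
tool_rot: [0.001, 0.707, 0.707, 0.001]
contact_force: [-0.6, 0.4, 0.5]
gripper_width: 0.609
grasp_force: 0.0
```

Request:
jog_arm(
  moves=[0,0,0,0,0,0,0,0,0,0,0,0,0,0,0,0,0,0,0,0,0,0,0,0,0,0,0,0,0,0,0,0,0,0,0,0,0,-0.5,0,0,0,0,0,0,-1,0,0,0,0,0,0,-1,0,0,0,0],
)

```text
t: 11.02
eef_pos: [0.676, -0.1057, 0.1179]
tool_rot: [-0.0, 0.707, 0.707, -0.0]
contact_force: [1.0, 0.2, 0.8]
gripper_width: 0.001
grasp_force: 0.0
```

Request:
jog_arm(
  moves=[0,0,-1,0,0,0,0,0,0,-1,0,0,0,0,0,0,-1,0,0,0,0,0.9,-0.1,0,0,0,0,0,1,-0.1,0,0,0,0,0,1,-0.1,0,0,0,0,0,1,-0.1,0,0,0,0,0,1,-0.1,0,0,0,0,0],
)

```text
t: 11.68
eef_pos: [0.6663, -0.0068, 0.1778]
tool_rot: [0.0, 0.707, 0.707, 0.0]
contact_force: [0.1, -0.2, 0.2]
gripper_width: 0.0
grasp_force: 0.0
```

Request:
jog_arm(
  moves=[1,-0.1,0,0,0,0,0,1,-0.1,0,0,0,0,0,1,-0.05,0,0,0,0,0,1,0,0,0,0,0,0,1,0,0,0,0,0,0,0,0,0,0,0,0,0,0,0,0,0,0,0,0,0,0,0,0,0,0,0],
)

```text
t: 12.35
eef_pos: [0.6615, 0.0913, 0.1774]
tool_rot: [0.0, 0.707, 0.707, -0.0]
contact_force: [-0.6, -0.4, 1.5]
gripper_width: 0.002
grasp_force: 0.0
```

The grip slipped: the opening reads 0. Checking the red bottle.

```bash
python3 - <<'E'
from h import *
a=cam("scene")['color'][200:340,220:420]; b=cam("top")['color'][110:200,195:365]
a=cv2.resize(a,(800,560))[:,:]; b=cv2.resize(b,(680,360))
cv2.imwrite("pics/s2.png",np.vstack([cv2.resize(a,(430,300)),cv2.resize(b,(430,228))]))
E
```

```text
(no output)
```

View pics/s2.png

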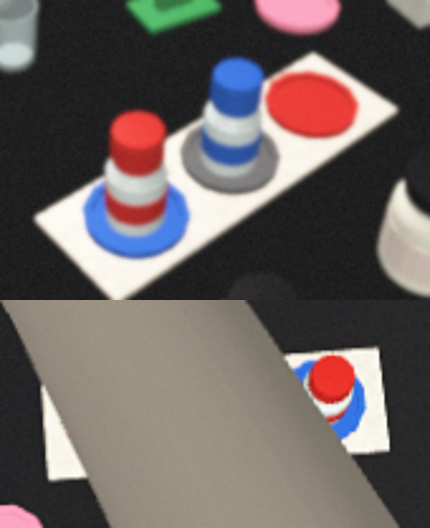

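Both bottles are still upright, with red in the blue dish. Going back to grip lower, with more force and more time.

Request:
jog_arm(
  moves=[-0.9,0.1,0,0,0,0,1,-1,0.1,0,0,0,0,1,-1,0.1,0,0,0,0,1,-1,0.1,0,0,0,0,1,-1,0.1,0,0,0,0,1,-1,0.1,0,0,0,0,1,-1,0.1,0,0,0,0,1,-1,0.05,0,0,0,0,1],
  grip_force=60,
)

```text
t: 13.12
eef_pos: [0.6763, -0.0684, 0.1772]
tool_rot: [0.0, 0.708, 0.706, -0.0]
contact_force: [0.3, 0.3, 0.6]
gripper_width: 1.003
grasp_force: 0.0
```

Request:
jog_arm(
  moves=[-1,0,0,0,0,0,1,-0.95,0,0,0,0,0,1,0,0,0.7,0,0,0,1,0,0,0.7,0,0,0,1,0,0,0.7,0,0,0,1,0,0,0,0,0,0,1,0,0,0,0,0,0,1,0,0,0,0,0,0,1],
)

```text
t: 13.78
eef_pos: [0.6766, -0.1035, 0.1351]
tool_rot: [-0.0, 0.706, 0.708, 0.0]
contact_force: [-0.1, 0.9, 0.8]
gripper_width: 0.999
grasp_force: 0.0
```

```bash
python3 - <<'E'
from cap import *
c=cam("wrist");print(get_obs()['eef_pos'])
h,R=masks(c['color'])
capc(c,R((0,120,190),(8,255,255))|R((172,120,190),(180,255,255)),(.6755,-.1063),.099)
E
```

```text
[ 0.67688726 -0.10368065  0.13565271]
cap 0.6759 -0.106 r 0.0194 (248, 205, 60, 55) expected px [276. 232.]
```

Request:
jog_arm(
  moves=[-0.1,-0.05,0.9,0,0,0,1,0,0,0.9,0,0,0,1,0,0,0.9,0,0,0,1,0,0,0.5,0,0,0,1,0,0,0.45,0,0,0,1,0,0,0,0,0,0,1,0,0,0,0,0,0,0,0,0,0,0,0,0,0],
)

```text
t: 14.5
eef_pos: [0.6763, -0.1066, 0.0633]
tool_rot: [0.001, 0.707, 0.707, 0.001]
contact_force: [-0.7, 0.6, 0.0]
gripper_width: 0.75
grasp_force: 0.0
```

Request:
jog_arm(
  moves=[0,0,0,0,0,0,0,0,0,0,0,0,0,0,0,0,0,0,0,0,0,0,0,0,0,0,0,0,0,0,0,0,0,0,0,0,0,0,0,0,0,0,0,0,-0.5,0,0,0,0,0,0,0,0,0,0,0],
)

```text
t: 15.17
eef_pos: [0.6761, -0.1067, 0.0738]
tool_rot: [0.001, 0.707, 0.707, 0.001]
contact_force: [1.5, -0.2, -0.8]
gripper_width: 0.404
grasp_force: 59.9
```

Request:
jog_arm(
  moves=[0,0,-0.8,0,0,0,0,0,0,-1,0,0,0,0,0,0,-1,0,0,0,0,0,0,-1,0,0,0,0,0,0,-1,0,0,0,0,0,0,0,0,0,0,0,0.5,0,0,0,0,0,0,0.8,-0.1,0,0,0,0,0],
)

```text
t: 15.83
eef_pos: [0.6726, -0.0824, 0.1668]
tool_rot: [-0.0, 0.708, 0.706, -0.001]
contact_force: [-0.0, 0.0, -0.7]
gripper_width: 0.402
grasp_force: 60.0
```

Request:
jog_arm(
  moves=[0.95,-0.1,0,0,0,0,0,0.95,-0.1,0,0,0,0,0,0.95,-0.1,0,0,0,0,0,0.95,-0.1,0,0,0,0,0,0.95,-0.1,0,0,0,0,0,0.95,-0.1,0,0,0,0,0,0.95,-0.1,0,0,0,0,0,0.95,0,0,0,0,0,0],
)

```text
t: 16.5
eef_pos: [0.657, 0.0744, 0.1662]
tool_rot: [-0.001, 0.706, 0.708, -0.001]
contact_force: [0.6, 0.3, -0.8]
gripper_width: 0.407
grasp_force: 60.0
```

Request:
jog_arm(
  moves=[0.8,0,0,0,0,0,0,0.2,0,0,0,0,0,0,0,0,0,0,0,0,0,0,0,0,0,0,0,0,0,0,0.9,0,0,0,0,0,0,0.9,0,0,0,0,0,0,0.9,0,0,0,0,0,0,0.9,0,0,0,0],
)

```text
t: 17.17
eef_pos: [0.6596, 0.0888, 0.0952]
tool_rot: [0.001, 0.708, 0.706, -0.0]
contact_force: [0.1, 1.2, -0.9]
gripper_width: 0.406
grasp_force: 60.0
```

Request:
jog_arm(
  moves=[0.1,0.1,0.5,0,0,0,0,0,0,0.5,0,0,0,0,0,0,0.3,0,0,0,0,0,0,0.15,0,0,0,0,0,0,0.05,0,0,0,0,0,0,0.05,0,0,0,0,0,0,0,0,0,0,0,0,0,0,0,0,0,0],
)

```text
t: 17.83
eef_pos: [0.6618, 0.0934, 0.0658]
tool_rot: [0.0, 0.707, 0.707, 0.0]
contact_force: [0.0, 0.3, -1.3]
gripper_width: 0.406
grasp_force: 60.0
```

Not touching yet, so I'll lower a little more.

Request:
jog_arm(
  moves=[0,0,0.08,0,0,0,0,0,0,0.07,0,0,0,0,0,0,0,0,0,0,0,0,0,0,0,0,0,0,0,0,0,0,0,0,0,0,0,0,0,0,0,0,0,0,0,0,0,0,0,0,0,0,0,0,0,0],
)

```text
t: 18.5
eef_pos: [0.6622, 0.0935, 0.0635]
tool_rot: [0.001, 0.707, 0.707, 0.001]
contact_force: [-0.5, -0.7, 5.7]
gripper_width: 0.406
grasp_force: 60.8
```

Request:
jog_arm(
  moves=[0,0,0,0,0,0,1,0,0,0,0,0,0,1,0,0,0,0,0,0,1,0,0,0,0,0,0,1,0,0,0,0,0,0,1,0,0,-0.6,0,0,0,1,0,0,-1,0,0,0,1,0,0,-1,0,0,0,1],
)

```text
t: 19.17
eef_pos: [0.6608, 0.0933, 0.1148]
tool_rot: [-0.0, 0.707, 0.707, -0.001]
contact_force: [0.4, 0.3, -0.0]
gripper_width: 1.003
grasp_force: 0.0
```

Request:
jog_arm(
  moves=[0,0,-1,0,0,0,1,-0.8,0.1,0,0,0,0,1,-0.9,0.1,0,0,0,0,1,-0.95,0.1,0,0,0,0,1,-0.95,0.1,0,0,0,0,1,-0.95,0,0,0,0,0,1,-0.5,0,0,0,0,0,1,0,0,0,0,0,0,1],
)

```text
t: 19.83
eef_pos: [0.6696, -0.0114, 0.1346]
tool_rot: [0.001, 0.709, 0.706, -0.001]
contact_force: [1.0, -0.0, 0.5]
gripper_width: 1.003
grasp_force: 0.0
```

Request:
jog_arm(
  moves=[0,0,0,0,0,0,1,0,0,0,0,0,0,1,0,0,0,0,0,0,1,0,0,0,0,0,0,1,0,0,0,0,0,0,1,0,0,0,0,0,0,1,0,0,0,0,0,0,1,0,0,0,0,0,0,1],
)

```text
t: 20.5
eef_pos: [0.6693, -0.0075, 0.1341]
tool_rot: [0.0, 0.707, 0.707, -0.0]
contact_force: [-0.2, -0.7, 0.4]
gripper_width: 0.998
grasp_force: 0.0
```

```bash
python3 - <<'E'
from cap import *
c=cam("wrist");print(get_obs()['eef_pos']);cv2.imwrite('pics/w4.png',c['color'])
h,R=masks(c['color'])
capc(c,R((100,120,170),(130,255,255)),(.6697,-.0075),.099)
capc(c,R((0,120,190),(8,255,255))|R((172,120,190),(180,255,255)),(.662,.0935),.099)
E
```

```text
[ 0.66933641 -0.00764509  0.13409542]
cap 0.6755 -0.026 r 0.0404 (244, 201, 86, 97) expected px [278. 229.]
cap 0.6648 0.0873 r 0.0286 (215, 0, 108, 117) expected px [263.  48.]
```

View pics/w4.png

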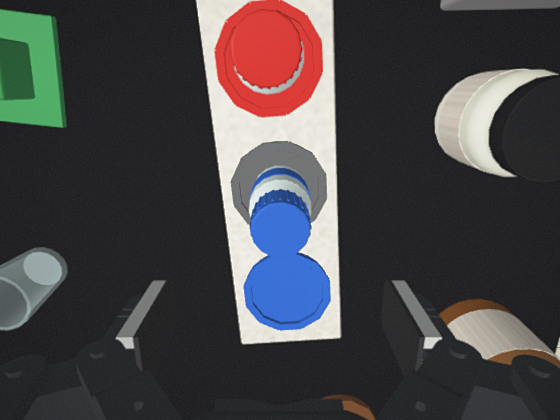

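Red stands upright in the red dish at (268,55), and the blue cap at (280,228) is centred under the gripper. Picking blue.

Request:
jog_arm(
  moves=[0,0,0.9,0,0,0,1,0,0,0.9,0,0,0,1,0,0,0.9,0,0,0,1,0,0,0.5,0,0,0,1,0,0,0.4,0,0,0,1,0,0,0,0,0,0,1,0,0,0,0,0,0,0,0,0,0,0,0,0,0],
)

```text
t: 21.22
eef_pos: [0.6702, -0.0075, 0.0632]
tool_rot: [0.001, 0.707, 0.707, 0.001]
contact_force: [-0.4, 0.0, -0.3]
gripper_width: 0.741
grasp_force: 0.0
```

Request:
jog_arm(
  moves=[0,0,0,0,0,0,0,0,0,0,0,0,0,0,0,0,0,0,0,0,0,0,0,0,0,0,0,0,0,0,0,0,0,0,0,0,0,0,0,0,0,0,0,0,-0.5,0,0,0,0,0,0,-0.8,0,0,0,0],
)

```text
t: 21.88
eef_pos: [0.6676, -0.0079, 0.0869]
tool_rot: [-0.001, 0.707, 0.707, -0.002]
contact_force: [0.3, 0.4, -2.1]
gripper_width: 0.406
grasp_force: 59.9
```

Request:
jog_arm(
  moves=[0,0,-0.7,0,0,0,0,-0.6,0.1,0,0,0,0,0,-0.9,0.1,0,0,0,0,0,-0.9,0.1,0,0,0,0,0,-0.9,0.1,0,0,0,0,0,-0.9,0,0,0,0,0,0,-0.75,0,0,0,0,0,0,0,0,0,0,0,0,0],
)

```text
t: 22.55
eef_pos: [0.6767, -0.1132, 0.1015]
tool_rot: [0.001, 0.709, 0.705, -0.002]
contact_force: [0.1, -0.2, -1.1]
gripper_width: 0.405
grasp_force: 59.9
```

Request:
jog_arm(
  moves=[0,0,0,0,0,0,0,0,0,0,0,0,0,0,0,0,0.7,0,0,0,0,0,0,0.6,0,0,0,0,0,0,0.3,0,0,0,0,0,0,0.2,0,0,0,0,0,0,0,0,0,0,0,0,0,0,0,0,0,0],
)

```text
t: 23.22
eef_pos: [0.6773, -0.1064, 0.0657]
tool_rot: [-0.0, 0.707, 0.707, -0.0]
contact_force: [-0.8, -0.6, -1.7]
gripper_width: 0.401
grasp_force: 60.0
```

Request:
jog_arm(
  moves=[0,0,0.08,0,0,0,0,0,0,0.06,0,0,0,0,0,0,0,0,0,0,0,0,0,0,0,0,0,0,0,0,0,0,0,0,1,0,0,0,0,0,0,1,0,0,0,0,0,0,1,0,0,0,0,0,0,1],
)

```text
t: 23.88
eef_pos: [0.6774, -0.1067, 0.0634]
tool_rot: [0.0, 0.707, 0.707, 0.0]
contact_force: [0.5, 0.2, -0.0]
gripper_width: 0.946
grasp_force: 0.0
```

Request:
jog_arm(
  moves=[0,0,0,0,0,0,1,0,0,-0.6,0,0,0,1,0,0,-1,0,0,0,1,0,0,-1,0,0,0,1,0,0,-1,0,0,0,1,-0.7,-0.2,0,0,0,0,1,-1,-0.3,0,0,0,0,1,-1,-0.3,0,0,0,0,1],
)

```text
t: 24.55
eef_pos: [0.6616, -0.161, 0.1364]
tool_rot: [0.001, 0.706, 0.708, 0.0]
contact_force: [0.4, -1.3, 0.2]
gripper_width: 0.998
grasp_force: 0.0
```

Request:
jog_arm(
  moves=[-1,-0.3,0,0,0,0,1,-1,-0.3,0,0,0,0,1,-1,-0.3,0,0,0,0,1,-1,-0.3,0,0,0,0,1,-1,-0.3,0,0,0,0,1,-1,-0.3,0,0,0,0,1,-1,-0.15,0,0,0,0,1,-0.5,0,0,0,0,0,1],
)

```text
t: 25.22
eef_pos: [0.6207, -0.3151, 0.1355]
tool_rot: [0.0, 0.708, 0.706, -0.001]
contact_force: [-0.1, -1.5, 0.8]
gripper_width: 1.0
grasp_force: 0.0
```

Request:
jog_arm(
  moves=[0,0,0,0,0,0,1,0,0,0,0,0,0,1,0,0,0,0,0,0,1,0,0,0,0,0,0,1,0,0,0,0,0,0,1,0,0,0,0,0,0,1,0,0,0,0,0,0,1,0,0,0,0,0,0,1],
)

```text
t: 25.88
eef_pos: [0.6226, -0.3104, 0.1353]
tool_rot: [0.0, 0.707, 0.707, 0.0]
contact_force: [-0.0, 0.3, -0.8]
gripper_width: 0.998
grasp_force: 0.0
```

```bash
python3 - <<'E'
from cap import *
c=cam("wrist");print(get_obs()['eef_pos']);cv2.imwrite('pics/w5.png',c['color'])
h,R=masks(c['color'])
capc(c,R((0,0,215),(180,40,255)),(.621,-.311),.09)
E
```

```text
[ 0.62250928 -0.3105121   0.13531916]
cap 0.625 -0.3121 r 0.019 (253, 200, 58, 53) expected px [275. 224.]
```

View pics/w5.png

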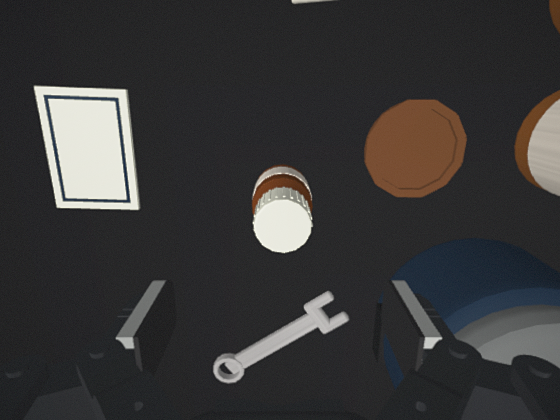

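The amber cap is at (283,227) and the pad outline is in view at (88,148). Picking amber.

Request:
jog_arm(
  moves=[-0.07,0.12,0.9,0,0,0,1,0,0,0.9,0,0,0,1,0,0,0.9,0,0,0,1,0,0,0.8,0,0,0,1,0,0,0.6,0,0,0,1,0,0,0,0,0,0,1,0,0,0,0,0,0,0,0,0,0,0,0,0,0],
)

```text
t: 26.6
eef_pos: [0.6256, -0.3123, 0.0544]
tool_rot: [0.001, 0.707, 0.707, 0.0]
contact_force: [1.4, -0.4, 0.2]
gripper_width: 0.745
grasp_force: 0.0
```

Request:
jog_arm(
  moves=[0,0,0,0,0,0,0,0,0,0,0,0,0,0,0,0,0,0,0,0,0,0,0,0,0,0,0,0,0,0,0,0,0,0,0,0,0,0,0,0,0,0,0,0,-0.5,0,0,0,0,0,0,-0.8,0,0,0,0],
)

```text
t: 27.27
eef_pos: [0.6234, -0.3116, 0.0784]
tool_rot: [-0.002, 0.707, 0.707, -0.001]
contact_force: [0.8, -0.6, -0.2]
gripper_width: 0.401
grasp_force: 59.8
```

```bash
python3 - <<'E'
from cap import *
c=cam("top"); cv2.imwrite('pics/t2.png',c['color'][100:260,190:450])
h,R=masks(c['color'])
capc(c,R((100,120,60),(130,255,255)),(.6774,-.1066),.099,1)
capc(c,R((0,120,60),(8,255,255))|R((172,120,60),(180,255,255)),(.662,.0935),.099,1)
E
```

```text
cap 0.657 -0.0984 r 0.0414 (306, 130, 33, 37) expected px [326. 139.]
cap 0.6424 0.0842 r 0.0405 (221, 138, 34, 36) expected px [233. 147.]
```

Request:
jog_arm(
  moves=[0,0,-0.9,0,0,0,0,0,0,-1,0,0,0,0,0,0,-1,0,0,0,0,0,0,-1,0,0,0,0,0,0,-0.9,0,0,0,0,0.5,0.15,0,0,0,0,0,0.8,0.15,0,0,0,0,0,1,0.15,0,0,0,0,0],
)

```text
t: 27.98
eef_pos: [0.6333, -0.2655, 0.1743]
tool_rot: [-0.0, 0.708, 0.707, -0.0]
contact_force: [0.6, 0.4, -0.4]
gripper_width: 0.401
grasp_force: 59.9
```

Request:
jog_arm(
  moves=[1,0.15,0,0,0,0,0,1,0.15,0,0,0,0,0,1,0.15,0,0,0,0,0,1,0.15,0,0,0,0,0,1,0.15,0,0,0,0,0,1,0.15,0,0,0,0,0,1,0.15,0,0,0,0,0,1,0.15,0,0,0,0,0],
)

```text
t: 28.65
eef_pos: [0.6567, -0.1027, 0.1735]
tool_rot: [-0.001, 0.706, 0.708, -0.001]
contact_force: [-0.2, -0.1, -1.2]
gripper_width: 0.404
grasp_force: 59.9
```

Request:
jog_arm(
  moves=[1,0.15,0,0,0,0,0,1,0.15,0,0,0,0,0,1,0.15,0,0,0,0,0,1,0.15,0,0,0,0,0,0.8,0,0,0,0,0,0,0.2,0,0,0,0,0,0,0,0,0,0,0,0,0,0,0,0,0,0,0,0],
)

```text
t: 29.32
eef_pos: [0.6691, -0.0063, 0.1744]
tool_rot: [-0.0, 0.707, 0.707, -0.001]
contact_force: [0.7, -0.3, -1.9]
gripper_width: 0.402
grasp_force: 59.9
```

Request:
jog_arm(
  moves=[0,0,0,0,0,0,0,0,0,0,0,0,0,0,0,0,0,0,0,0,0,0,0,0,0,0,0,0,0,0,0,0,0,0,0,0,0,0,0,0,0,0,0,0,0,0,0,0,0,0,0,0,0,0,0,0],
)

```text
t: 29.98
eef_pos: [0.6697, -0.0061, 0.1753]
tool_rot: [0.0, 0.707, 0.707, 0.0]
contact_force: [0.4, 0.7, -0.2]
gripper_width: 0.408
grasp_force: 60.0
```

Request:
jog_arm(
  moves=[-0.08,0,0.9,0,0,0,0,0,0,1,0,0,0,0,0,0,1,0,0,0,0,0,0,1,0,0,0,0,0,0,0.8,0,0,0,0,0,0,0.5,0,0,0,0,0,0,0.2,0,0,0,0,0,0,0,0,0,0,0],
)

```text
t: 30.65
eef_pos: [0.6693, -0.0077, 0.0666]
tool_rot: [-0.0, 0.707, 0.707, -0.0]
contact_force: [-0.2, 0.2, -0.5]
gripper_width: 0.404
grasp_force: 60.0
```

Request:
jog_arm(
  moves=[0,0,0.05,0,0,0,0,0,0,0.05,0,0,0,0,0,0,0.05,0,0,0,0,0,0,0,0,0,0,0,0,0,0,0,0,0,0,0,0,0,0,0,0,0,0,0,0,0,0,0,0,0,0,0,0,0,0,0],
)

```text
t: 31.32
eef_pos: [0.6698, -0.0077, 0.0644]
tool_rot: [0.0, 0.707, 0.707, 0.0]
contact_force: [0.1, -0.9, -1.4]
gripper_width: 0.406
grasp_force: 60.0
```

Request:
jog_arm(
  moves=[0,0,0.06,0,0,0,0,0,0,0.04,0,0,0,0,0,0,0,0,0,0,0,0,0,0,0,0,0,1,0,0,0,0,0,0,1,0,0,0,0,0,0,1,0,0,0,0,0,0,1,0,0,0,0,0,0,1],
)

```text
t: 31.98
eef_pos: [0.6697, -0.0077, 0.0621]
tool_rot: [-0.0, 0.707, 0.707, -0.0]
contact_force: [-0.1, -0.3, -0.8]
gripper_width: 0.999
grasp_force: 0.0
```

Request:
jog_arm(
  moves=[0,0,-0.6,0,0,0,1,0,0,-1,0,0,0,1,0,0,-1,0,0,0,1,0,0,-1,0,0,0,1,0,0,-1,0,0,0,1,0,0,-1,0,0,0,1,0.6,-0.2,-0.8,0,0,0,1,1,-0.2,0,0,0,0,1],
)

```text
t: 32.65
eef_pos: [0.664, 0.0227, 0.195]
tool_rot: [0.003, 0.709, 0.706, 0.002]
contact_force: [-0.2, -0.3, 0.7]
gripper_width: 1.001
grasp_force: 0.0
```

Request:
jog_arm(
  moves=[1,-0.2,0,0,0,0,1,1,-0.2,0,0,0,0,1,1,-0.2,0,0,0,0,1,1,-0.2,0,0,0,0,1,1,-0.2,0,0,0,0,1,1,-0.2,0,0,0,0,1,1,-0.2,0,0,0,0,1,1,-0.2,0,0,0,0,1],
)

```text
t: 33.32
eef_pos: [0.6287, 0.1864, 0.191]
tool_rot: [-0.0, 0.707, 0.708, 0.0]
contact_force: [0.2, 0.9, 0.4]
gripper_width: 0.998
grasp_force: 0.0
```

Request:
jog_arm(
  moves=[1,-0.2,0,0,0,0,1,1,-0.2,0,0,0,0,1,1,-0.2,0,0,0,0,1,1,-0.2,0,0,0,0,1,1,-0.2,0,0,0,0,1,0.7,0,0,0,0,0,1,0,0,0,0,0,0,1,0,0,0,0,0,0,1],
)

```text
t: 33.98
eef_pos: [0.6092, 0.2992, 0.1905]
tool_rot: [0.0, 0.706, 0.708, 0.0]
contact_force: [0.4, 0.0, -0.7]
gripper_width: 1.002
grasp_force: 0.0
```

Request:
jog_arm(
  moves=[0,0,0,0,0,0,1,0,0,0,0,0,0,1,0,0,0,0,0,0,1,0,0,0,0,0,0,1,0,0,0,0,0,0,1,0,0,0,0,0,0,1,0,0,0,0,0,0,1,0,0,0,0,0,0,1],
)

```text
t: 34.65
eef_pos: [0.6096, 0.2982, 0.1903]
tool_rot: [0.0, 0.707, 0.707, -0.0]
contact_force: [0.2, 0.9, -0.4]
gripper_width: 1.0
grasp_force: 0.0
```

```bash
python3 - <<'E'
from cap import *
c=cam("wrist");print(get_obs()['eef_pos'],get_obs()['tool_rot']);cv2.imwrite('pics/w6.png',c['color'])
print(proj(c,(.6127,.3066,.036)))
a=cam("scene")['color']; cv2.imwrite('pics/w6s.png',np.hstack([cv2.resize(c['color'],(440,330)),cv2.resize(a[180:345,200:380],(360,330))]))
E
```

```text
[0.6096159  0.29828018 0.19029699] [-7.26931784e-06  7.07000520e-01  7.07213026e-01 -1.15895535e-05]
[281.08322794 171.64524735]
```

View pics/w6s.png

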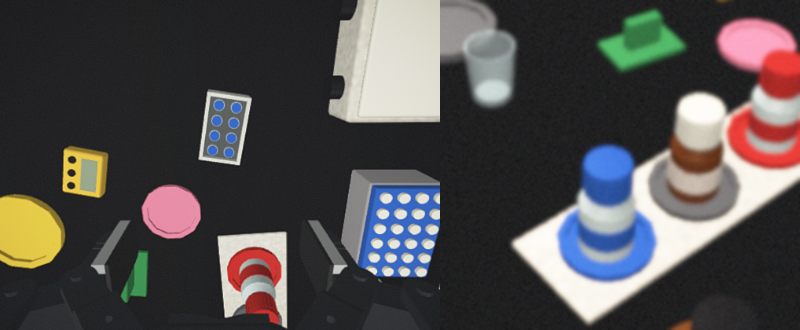

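All three bottles stand upright in the right dishes. The rack is at about (286,162) at full resolution. I'll measure its rim, and the cover and pad as well.

```bash
python3 - <<'E'
from m import *
c=cam("wrist"); im=c['color']; h,R=masks(im); print(get_obs()['eef_pos'])
g=h[:,:,2]; print(g[110:216:7,287].tolist()); print(g[160,245:330:5].tolist())
for t in (90,130,160,190):
    m=R((0,0,t),(180,70,255))|R((95,80,40),(130,255,255))
    for b in blobs(m,(235,100,335,225),500)[:1]: print(t,rect(c,b,.036),rect(c,b,.02),cv2.boundingRect(b))
b=blobs(R((95,120,60),(130,255,255)),(250,110,320,215),20)
P=np.array([onz(c,*np.mean(k.reshape(-1,2),0),.03)[:2] for k in b]); print(len(P),P.mean(0).round(4)); 
w,v=np.linalg.eigh(np.cov(P.T)); print('axis',np.degrees(np.arctan2(v[1,1],v[0,1])))
E
```

```text
[0.60960996 0.29833492 0.19029364]
[35, 91, 219, 95, 100, 100, 98, 98, 97, 125, 96, 131, 204, 111, 78, 39]
[33, 34, 36, 226, 99, 97, 177, 97, 99, 102, 204, 205, 98, 226, 21, 36, 37]
90 (array([0.6163, 0.3138, 0.0829, 0.0507]), 81.6) (array([0.6166, 0.3105, 0.087 , 0.0532]), 81.6) (252, 114, 69, 97)
130 (array([0.6163, 0.3135, 0.0818, 0.0499]), 81.7) (array([0.6166, 0.3102, 0.0859, 0.0524]), 81.7) (253, 116, 67, 95)
160 (array([0.6162, 0.3129, 0.0801, 0.0498]), 81.6) (array([0.6165, 0.3095, 0.0841, 0.0522]), 81.6) (253, 117, 67, 93)
190 (array([0.6161, 0.3127, 0.0792, 0.0493]), 81.6) (array([0.6164, 0.3094, 0.0831, 0.0518]), 81.6) (253, 117, 67, 93)
8 [0.6162 0.3118]
axis 81.58552453346705
```

Request:
jog_arm(
  moves=[0.35,0.17,0.6,0,0,0,1,0.37,0.16,1,0,0,0,1,0,0,1,0,0,0.7,1,0,0,1,0,0,0.7,1,0,0,1,0,0,0.7,1,0,0,1,0,0,0,1,0,0,0.6,0,0,0,1,0,0,0,0,0,0,1],
)

```text
t: 35.47
eef_pos: [0.6142, 0.3118, 0.0623]
tool_rot: [-0.001, 0.757, 0.654, -0.003]
contact_force: [-0.1, -0.6, -0.6]
gripper_width: 1.002
grasp_force: 0.0
```

Request:
jog_arm(
  moves=[0,0,0,0,0,0,1,0,0,0,0,0,0,1,0,0,0,0,0,0,1,0,0,0,0,0,0,1,0,0,0,0,0,0,1,0,0,0,0,0,0,1,0,0,0,0,0,0,1,0,0,0,0,0,0,1],
)

```text
t: 36.13
eef_pos: [0.6163, 0.3126, 0.0665]
tool_rot: [0.0, 0.757, 0.654, 0.0]
contact_force: [0.1, 1.2, 0.8]
gripper_width: 0.998
grasp_force: 0.0
```

```bash
python3 - <<'E'
from m import *
c=cam("wrist"); im=c['color']; h,R=masks(im); o=get_obs(); print(o['eef_pos'],o['tool_rot'],2*np.degrees(np.arctan2(o['tool_rot'][2],o['tool_rot'][1])))
cv2.imwrite('pics/w7.png',im)
u=proj(c,(.6162,.3128,.036)); print(u)
m=R((0,0,150),(180,70,255))|R((95,80,40),(130,255,255))
for b in blobs(m,(160,60,390,340),500)[:2]: print(rect(c,b,.036),cv2.boundingRect(b))
E
```

```text
[0.61624963 0.31269322 0.06639683] [4.95962942e-05 7.56871223e-01 6.53564034e-01 5.32187778e-05] 81.6217139872468
[277.11711101 231.55854588]
(array([0.6166, 0.3159, 0.0849, 0.0499]), 81.5) (233, 156, 89, 134)
```

Request:
jog_arm(
  moves=[0.03,0,0.9,0,0,0,1,0,0,0.9,0,0,0,1,0,0,0.7,0,0,0,1,0,0,0.57,0,0,0,1,0,0,0,0,0,0,1,0,0,0,0,0,0,0,0,0,0,0,0,0,0,0,0,0,0,0,0,0],
)

```text
t: 36.85
eef_pos: [0.6171, 0.3139, 0.006]
tool_rot: [0.0, 0.757, 0.654, 0.001]
contact_force: [0.1, -0.2, 0.4]
gripper_width: 0.605
grasp_force: 0.0
```

Request:
jog_arm(
  moves=[0,0,0,0,0,0,0,0,0,0,0,0,0,0,0,0,0,0,0,0,0,0,0,0,0,0,0,0,0,0,0,0,0,0,0,0,0,-0.4,0,0,0,0,0,0,-0.6,0,0,0,0,0,0,0,0,0,0,0],
)

```text
t: 37.52
eef_pos: [0.6177, 0.3145, 0.0279]
tool_rot: [0.0, 0.757, 0.654, 0.002]
contact_force: [1.1, 0.2, 0.2]
gripper_width: 0.001
grasp_force: 0.0
```

The grip slipped again. As with the first red grip, the pads sat too near the top edge. Re-measuring the rack.

Request:
jog_arm(
  moves=[0,0,-0.5,0,0,0,1,0,0,-1,0,0,0,1,0,0,-0.4,0,0,0,1,0,0,0,0,0,0,1,0,0,0,0,0,0,1,0,0,0,0,0,0,1,0,0,0,0,0,0,1,0,0,0,0,0,0,1],
)

```text
t: 38.18
eef_pos: [0.6158, 0.3129, 0.0619]
tool_rot: [-0.0, 0.757, 0.654, -0.001]
contact_force: [-0.2, -1.0, 0.8]
gripper_width: 0.997
grasp_force: 0.0
```

```bash
python3 - <<'E'
from m import *
c=cam("wrist"); im=c['color']; h,R=masks(im); o=get_obs(); print(o['eef_pos'],2*np.degrees(np.arctan2(o['tool_rot'][2],o['tool_rot'][1])))
cv2.imwrite('pics/w8.png',im)
m=R((0,0,150),(180,70,255))|R((95,80,40),(130,255,255))
for b in blobs(m,(160,60,390,340),500)[:2]: print(rect(c,b,.036),cv2.boundingRect(b))
E
```

```text
[0.61585749 0.31302462 0.06200622] 81.62629985645198
(array([0.6166, 0.3162, 0.0853, 0.0501]), 81.5) (233, 157, 91, 137)
```

View pics/w8.png

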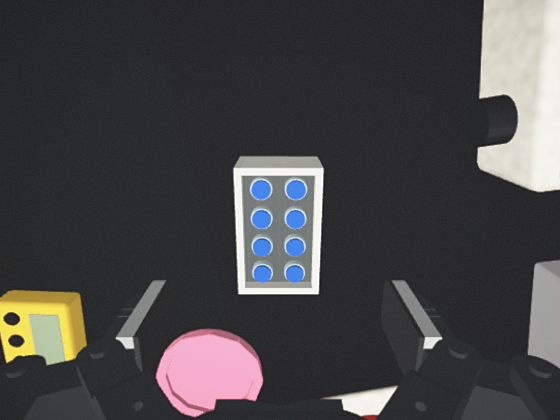

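The rack hasn't moved. Regripping lower, and checking the grip before lifting.

Request:
jog_arm(
  moves=[0,0.02,0.9,0,0,0,1,0,0,0.9,0,0,0,1,0,0,0.7,0,0,0,1,0,0,0.4,0,0,0,1,0,0,0.2,0,0,0,1,0,0,0,0,0,0,1,0,0,0,0,0,0,0.75,0,0,0,0,0,0,0.75],
)

```text
t: 38.9
eef_pos: [0.6174, 0.3137, 0.0019]
tool_rot: [0.0, 0.757, 0.654, 0.001]
contact_force: [-0.3, -0.4, 0.1]
gripper_width: 0.757
grasp_force: 0.0
```

Request:
jog_arm(
  moves=[0,0,0,0,0,0,0.45,0,0,0,0,0,0,0.45,0,0,0,0,0,0,0.45,0,0,0,0,0,0,0.45,0,0,0,0,0,0,0.45,0,0,0,0,0,0,0.45,0,0,0,0,0,0,0.45,0,0,0,0,0,0,0.45],
)

```text
t: 39.57
eef_pos: [0.6174, 0.3137, 0.0026]
tool_rot: [0.0, 0.757, 0.653, 0.001]
contact_force: [-1.4, -0.1, 6.0]
gripper_width: 0.545
grasp_force: 60.5
```

Request:
jog_arm(
  moves=[0,0,0,0,0,0,0.2,0,0,-0.2,0,0,0,0.2,0,0,-0.3,0,0,0,0.2,0,0,-0.5,0,0,0,0.2,0,0,-0.5,0,0,0,0.2,0,0,0,0,0,0,0.2,0,0,0,0,0,0,0.2,0,0,0,0,0,0,0.2],
)

```text
t: 40.23
eef_pos: [0.6167, 0.3131, 0.031]
tool_rot: [0.0, 0.757, 0.654, 0.0]
contact_force: [-0.2, -0.4, -1.4]
gripper_width: 0.546
grasp_force: 61.7
```

Request:
jog_arm(
  moves=[0,0,-0.7,0,0,0,0.2,0,0,-1,0,0,0,0.2,0,0,-1,0,0,-0.4,0.2,0,0,-1,0,0,-0.5,0.2,0,0,-1,0,0,-0.5,0.2,0,0,-0.8,0,0,-0.4,0.2,-0.4,-0.1,-0.5,0,0,0,0.2,-0.8,-0.2,0,0,0,0,0.2],
)

```text
t: 40.9
eef_pos: [0.6108, 0.2922, 0.1542]
tool_rot: [-0.0, 0.714, 0.7, 0.003]
contact_force: [0.1, 0.5, -1.5]
gripper_width: 0.543
grasp_force: 61.9
```

Request:
jog_arm(
  moves=[-1,-0.2,0,0,0,0,0.2,-1,-0.2,0,0,0,0,0.2,-1,-0.2,0,0,0,0,0.2,-1,-0.2,0,0,0,0,0.2,-1,-0.2,0,0,0,0,0.2,-1,-0.2,0,0,0,0,0.2,-1,-0.2,0,0,0,0,0.2,-1,-0.2,0,0,0,0,0.2],
)

```text
t: 41.57
eef_pos: [0.5739, 0.1283, 0.1508]
tool_rot: [-0.0, 0.715, 0.699, -0.001]
contact_force: [0.2, -0.1, -1.5]
gripper_width: 0.544
grasp_force: 61.9
```

Request:
jog_arm(
  moves=[-1,-0.2,0,0,0,0,0.2,-1,-0.2,0,0,0,0,0.2,-1,-0.2,0,0,0,0,0.2,-1,-0.2,0,0,0,0,0.2,-1,-0.2,0,0,0,0,0.2,-1,-0.2,0,0,0,0,0.2,-1,-0.2,0,0,0,0,0.2,-1,-0.2,0,0,0,0,0.2],
)

```text
t: 42.23
eef_pos: [0.5385, -0.0308, 0.1509]
tool_rot: [-0.0, 0.715, 0.699, -0.0]
contact_force: [-0.2, 0.6, -1.3]
gripper_width: 0.545
grasp_force: 61.9
```

Request:
jog_arm(
  moves=[-1,-0.2,0,0,0,0,0.2,-1,-0.2,0,0,0,0,0.2,-1,-0.2,0,0,0,0,0.2,-1,-0.2,0,0,0,0,0.2,-1,-0.2,0,0,0,0,0.2,-1,-0.2,0,0,0,0,0.2,-1,-0.2,0,0,0,0,0.2,-1,-0.2,0,0,0,0,0.2],
)

```text
t: 42.9
eef_pos: [0.5031, -0.1898, 0.151]
tool_rot: [-0.0, 0.715, 0.699, -0.0]
contact_force: [0.0, 0.2, -1.3]
gripper_width: 0.541
grasp_force: 61.9
```

Request:
jog_arm(
  moves=[-1,-0.2,0,0,0,0,0.2,-1,-0.2,0,0,0,0,0.2,-1,-0.2,0,0,0,0,0.2,-1,-0.2,0,0,0,0,0.2,-1,-0.2,0,0,0,0,0.2,-1,-0.2,0,0,0,0,0.2,-1,-0.2,0,0,0,0,0.2,-1,-0.2,0,0,0,0,0.2],
)

```text
t: 43.57
eef_pos: [0.4678, -0.3488, 0.1509]
tool_rot: [-0.0, 0.715, 0.699, -0.0]
contact_force: [-0.1, 0.6, -1.6]
gripper_width: 0.541
grasp_force: 61.9
```

Request:
jog_arm(
  moves=[-0.6,0,0,0,0,0,0.2,0,0,0,0,0,0,0.2,0,0,0,0,0,0,0.2,0,0,0,0,0,0,0.2,0,0,0,0,0,0,0.2,0,0,0,0,0,0,0.2,0,0,0,0,0,0,0.2,0,0,0,0,0,0,0.2],
)

```text
t: 44.23
eef_pos: [0.469, -0.3593, 0.151]
tool_rot: [0.0, 0.714, 0.7, 0.0]
contact_force: [0.0, -0.4, -1.4]
gripper_width: 0.542
grasp_force: 61.9
```

```bash
python3 - <<'E'
from m import *
c=cam("wrist"); im=c['color']; h,R=masks(im); o=get_obs(); print(o['eef_pos'],2*np.degrees(np.arctan2(o['tool_rot'][2],o['tool_rot'][1])))
cv2.imwrite('pics/w9.png',im); print(proj(c,(.4656,-.2814,.004)))
E
```

```text
[ 0.46898974 -0.35948296  0.15097581] 88.85404895919999
[271.61144015  91.81236458]
```

View pics/w9.png

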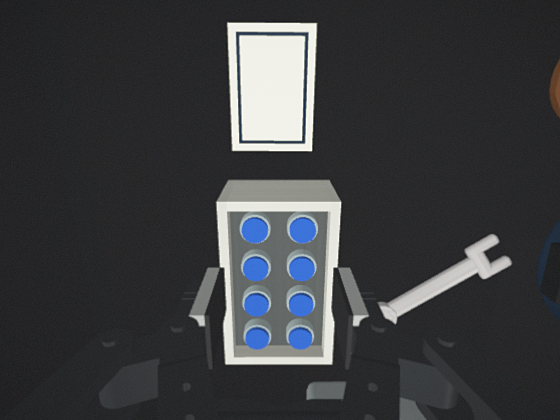

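The pad is at (270,87) with its outline, and the rack is held square in the fingers at (278,283). I'll measure both in this one view.

```bash
cat > pr.py <<'E'
from m import *
def padm(c,box):
    h,R=masks(c['color']); wh=R((0,0,150),(180,70,255))
    b=blobs(wh,box,500)[0]; print('pad',rect(c,b,.004))
    x,y,w,hh=cv2.boundingRect(b)
    inn=cv2.erode(cv2.inRange(h[:,:,2],0,150),None) if 0 else cv2.inRange(h[:,:,2],0,150)
    k=np.zeros_like(inn); cv2.drawContours(k,[cv2.convexHull(b)],-1,255,-1); k=cv2.erode(k,np.ones((5,5)))
    d=inn&k
    cs=blobs(d,box,50)
    for q in cs[:1]: print('outline outer',rect(c,q,.004))
    i=cv2.findContours(d,cv2.RETR_CCOMP,cv2.CHAIN_APPROX_NONE)
    for q,hr in zip(i[0],i[1][0]):
        if hr[3]>=0 and cv2.contourArea(q)>500: print('outline inner',rect(c,q,.004))
def rackm(c,box,zb):
    h,R=masks(c['color'])
    b=blobs(R((95,120,60),(130,255,255)),box,60)
    for dz in (.028,.032):
        P=np.array([onz(c,*cv2.minEnclosingCircle(k)[0],zb+dz)[:2] for k in b]); w,v=np.linalg.eigh(np.cov(P.T))
        print('vials',len(P),P.mean(0).round(4),'axis',round(np.degrees(np.arctan2(v[1,1],v[0,1]))%180,2))
E
python3 - <<'E'
from pr import *
c=cam("wrist"); h,R=masks(c['color']); o=get_obs(); p=o['eef_pos']; print(p)
padm(c,(215,10,330,165)); rackm(c,(225,200,335,360),p[2]-.0022)
g=h[:,:,2]; print(g[176:214,278].tolist(), g[340:372,278].tolist()); print(g[215,210:235].tolist(),g[215,325:348].tolist())
m=R((0,0,205),(180,60,255))
b=blobs(m,(205,190,350,372),300)
for k in b[:2]: print(rect(c,k,p[2]+.0338),cv2.boundingRect(k))
E
```

```text
[ 0.46891908 -0.35958896  0.15095154]
pad (array([ 0.4657, -0.2801,  0.1001,  0.0704]), 88.5)
outline outer (array([ 0.4658, -0.28  ,  0.0862,  0.0575]), 88.6)
outline inner (array([ 0.4656, -0.2802,  0.0838,  0.054 ]), 88.5)
vials 8 [ 0.4694 -0.3635] axis 88.72
vials 8 [ 0.4694 -0.3611] axis 88.72
[41, 43, 38, 63, 125, 147, 147, 148, 148, 150, 148, 150, 150, 147, 149, 146, 147, 148, 144, 148, 149, 147, 147, 148, 146, 170, 239, 235, 232, 232, 232, 232, 233, 234, 236, 177, 107, 105] [105, 103, 104, 104, 105, 127, 146, 148, 146, 143, 145, 147, 146, 147, 146, 141, 166, 215, 232, 231, 230, 231, 233, 229, 138, 45, 33, 41, 41, 39, 40, 38]
[40, 44, 40, 41, 38, 37, 73, 167, 235, 230, 227, 226, 227, 227, 228, 230, 229, 164, 137, 132, 102, 101, 106, 106, 105] [106, 103, 133, 189, 191, 217, 230, 230, 229, 229, 229, 228, 229, 233, 241, 147, 47, 38, 45, 42, 44, 44, 41]
(array([ 0.4695, -0.3596,  0.0784,  0.0492]), 88.8) (217, 202, 124, 162)
```

Request:
jog_arm(
  moves=[0.8,-0.1,0,0,0,0.05,0.2,1,-0.1,0,0,0,0,0.2,1,-0.08,0,0,0,0,0.2,0.86,0,0,0,0,0,0.2,0.3,0,1,0,0,0,0.2,0,0,1,0,0,0,0.2,0,0,1,0,0,0,0.2,0,0,1,0,0,0,0.2],
)

```text
t: 45.0
eef_pos: [0.4654, -0.2805, 0.0704]
tool_rot: [0.0, 0.715, 0.699, 0.0]
contact_force: [-0.1, -0.9, -1.7]
gripper_width: 0.542
grasp_force: 61.9
```

Request:
jog_arm(
  moves=[0,0,0.6,0,0,0,0.2,0,0,0,0,0,0,0.2,0,0,0,0,0,0,0.2,0,0,0,0,0,0,0.2,0,0,0,0,0,0,0.2,0,0,0,0,0,0,0.2,0,0,0,0,0,0,0.2,0,0,0,0,0,0,0.2],
)

```text
t: 45.67
eef_pos: [0.4653, -0.2808, 0.0594]
tool_rot: [0.0, 0.716, 0.699, 0.0]
contact_force: [-0.5, -0.6, -1.3]
gripper_width: 0.545
grasp_force: 62.0
```

```bash
python3 - <<'E'
from pr import *
c=cam("wrist"); h,R=masks(c['color']); o=get_obs(); p=o['eef_pos']; print(p,2*np.degrees(np.arctan2(o['tool_rot'][2],o['tool_rot'][1])))
cv2.imwrite('pics/w10.png',c['color']); print(proj(c,(.4657,-.2301,.004)))
s=cam("scene"); cv2.imwrite('pics/s10.png',s['color'])
rackm(c,(225,200,335,360),p[2]-.0022)
E
```

```text
[ 0.4652514  -0.28073424  0.05930095] 88.60938867619316
[275.93770053 140.41921901]
vials 8 [ 0.4657 -0.2849] axis 88.6
vials 8 [ 0.4657 -0.2825] axis 88.6
```

View pics/w10.png

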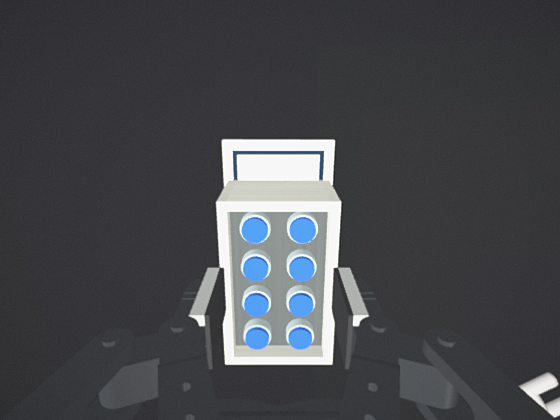

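```bash
python3 - <<'E'
from m import *
c=cam("wrist"); g=cv2.cvtColor(c['color'],cv2.COLOR_BGR2GRAY).astype(int); z=get_obs()['eef_pos'][2]-.0022
print(g[134:188,262].tolist()); print(g[165,215:245].tolist(),g[165,315:342].tolist()); print(g[183,222:236].tolist(),g[183,322:340].tolist())
for v in (138,139,140): print('padfront',v,onz(c,278,v,.004)[:2])
for v in (150,153): print('outl',v,onz(c,278,v,.004)[:2])
for u in (222,234,237,320,323,334): print('u',u,onz(c,u,165,.004)[:2])
for v in (180,182): print('rackfront',v,onz(c,278,v,z)[:2])
for v in (202.5,): print('rackfront top',v,onz(c,278,v,z+.036)[:2],onz(c,278,363,z+.036)[:2])
E
```

```text
[53, 56, 52, 46, 47, 115, 251, 254, 248, 247, 247, 247, 247, 247, 248, 252, 255, 108, 64, 71, 135, 254, 252, 248, 247, 247, 247, 247, 247, 247, 247, 247, 247, 247, 247, 247, 247, 247, 247, 247, 247, 247, 247, 247, 248, 251, 233, 189, 195, 196, 197, 200, 200, 201]
[54, 55, 53, 50, 52, 52, 46, 82, 228, 255, 249, 247, 247, 247, 247, 248, 250, 255, 181, 71, 66, 76, 197, 255, 249, 247, 247, 247, 247, 247] [247, 247, 248, 253, 255, 111, 64, 69, 107, 254, 253, 248, 247, 247, 247, 247, 248, 252, 255, 107, 37, 53, 54, 54, 53, 53, 56]
[46, 78, 223, 255, 249, 200, 191, 192, 195, 193, 193, 192, 196, 196] [194, 194, 192, 196, 195, 192, 192, 191, 223, 255, 255, 108, 38, 50, 54, 53, 55, 57]
padfront 138 [ 0.46681558 -0.22849096]
padfront 139 [ 0.46680012 -0.22910078]
padfront 140 [ 0.46678464 -0.22971173]
outl 150 [ 0.4666282 -0.2358848]
outl 153 [ 0.46658069 -0.23775944]
u 222 [ 0.43099175 -0.24449912]
u 234 [ 0.43856769 -0.24468052]
u 237 [ 0.44046273 -0.24472622]
u 320 [ 0.49294996 -0.24604429]
u 323 [ 0.49484561 -0.24609378]
u 334 [ 0.5017931  -0.24627629]
rackfront 180 [ 0.46649748 -0.24173328]
rackfront 182 [ 0.46647187 -0.24274438]
rackfront top 202.5 [ 0.46650777 -0.2417986 ] [ 0.46452783 -0.32001719]
```

Request:
jog_arm(
  moves=[0.09,0.01,0.7,0,0,0,0.2,0,0,0.8,0,0,0,0.2,0,0,0.6,0,0,0,0.2,0,0,0.4,0,0,0,0.2,0,0,0,0,0,0,0.2,0,0,0,0,0,0,0.2,0,0,0,0,0,0,0.2,0,0,0,0,0,0,0.2],
)

```text
t: 46.48
eef_pos: [0.4657, -0.279, 0.0095]
tool_rot: [0.0, 0.716, 0.699, 0.0]
contact_force: [-0.6, -0.7, -1.1]
gripper_width: 0.543
grasp_force: 62.0
```

```bash
python3 - <<'E'
from m import *
c=cam("wrist"); g=cv2.cvtColor(c['color'],cv2.COLOR_BGR2GRAY).astype(int); o=get_obs(); z=o['eef_pos'][2]-.0022; print(o['eef_pos'])
cv2.imwrite('pics/w11.png',c['color']); im=c['color'][130:250,200:360]; cv2.imwrite('pics/w11c.png',cv2.resize(im,None,fx=5,fy=5,interpolation=cv2.INTER_CUBIC))
print(proj(c,(.4665,-.2293,.004)),proj(c,(.4665,-.2413,z)))
E
```

```text
[ 0.46571782 -0.27896345  0.00947446]
[276.2870799  157.08213049] [276.91378773 182.5589987 ]
```

View pics/w11c.png

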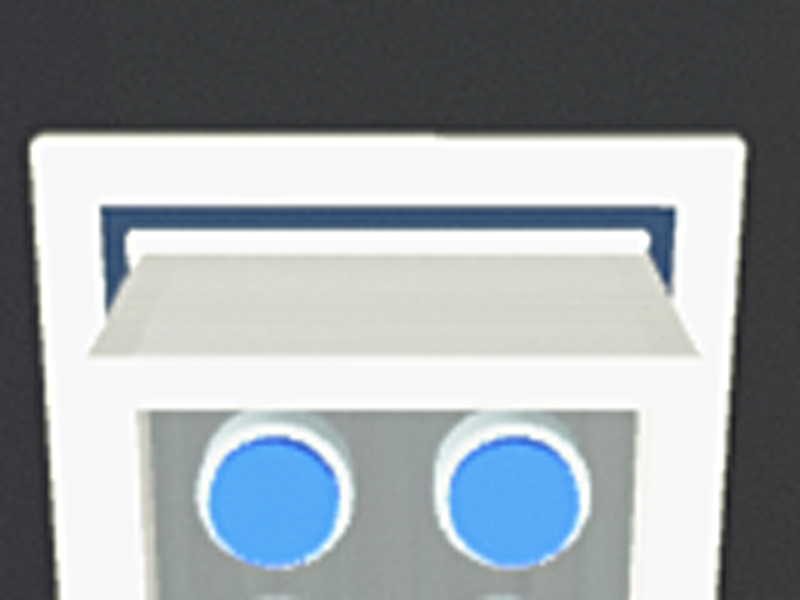

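```bash
python3 - <<'E'
from m import *
c=cam("wrist"); z=get_obs()['eef_pos'][2]-.0022
f=lambda U,V,zz:onz(c,200+U/5-.4,130+V/5-.4,zz)[:2].round(4)
print('pad front',f(230,133,.004),f(600,138,.004)); print('inner L,R corners',f(128,230,.004),f(648,230,.004))
print('outer L,R',f(101,207,.004),f(676,207,.004))
print('rack bottom L,R',f(144,253,z),f(644,253,z)); print('rack top',f(88,357,z+.036),f(700,357,z+.036))
E
```

```text
pad front [ 0.4515 -0.2285] [ 0.4877 -0.2299]
inner L,R corners [ 0.4408 -0.238 ] [ 0.4926 -0.2393]
outer L,R [ 0.4383 -0.2356] [ 0.4953 -0.237 ]
rack bottom L,R [ 0.4427 -0.2395] [ 0.4918 -0.2408]
rack top [ 0.443  -0.2389] [ 0.4914 -0.2401]
```

It is within about 0.5 mm. A small x trim, then lower and release.

Request:
jog_arm(
  moves=[0.01,-0.025,0.08,0,0,0,0.2,0,0,0.06,0,0,0,0.2,0,0,0.03,0,0,0,0.2,0,0,0,0,0,0,0.2,0,0,0,0,0,0,0.2,0,0,0,0,0,0,0.2,0,0,0,0,0,0,0.2,0,0,0,0,0,0,0.2],
)

```text
t: 47.25
eef_pos: [0.4649, -0.2787, 0.0065]
tool_rot: [0.0, 0.716, 0.699, -0.0]
contact_force: [-3.1, 1.8, 9.9]
gripper_width: 0.545
grasp_force: 64.3
```

Request:
jog_arm(
  moves=[0,0,-0.03,0,0,0,0.2,0,0,0,0,0,0,0.6,0,0,0,0,0,0,0.8,0,0,0,0,0,0,1,0,0,0,0,0,0,1,0,0,0,0,0,0,1,0,0,-0.3,0,0,0,1,0,0,-0.7,0,0,0,1],
)

```text
t: 47.92
eef_pos: [0.4635, -0.2779, 0.0251]
tool_rot: [-0.002, 0.716, 0.699, -0.0]
contact_force: [0.6, -0.1, 0.5]
gripper_width: 1.002
grasp_force: 0.0
```

Request:
jog_arm(
  moves=[0,0,-1,0,0,0,1,0,0,-1,0,0,0,1,0,0,-1,0,0,0,1,0,0,-1,0,0,0,1,0,0,-0.5,0,0,0,1,0,0,0,0,0,0,1,0,0,0,0,0,0,1,0,0,0,0,0,0,1],
)

```text
t: 48.58
eef_pos: [0.464, -0.2783, 0.115]
tool_rot: [-0.001, 0.716, 0.699, -0.0]
contact_force: [0.6, -0.6, -0.9]
gripper_width: 1.001
grasp_force: 0.0
```

```bash
python3 - <<'E'
from m import *
c=cam("wrist"); o=get_obs(); print(o['eef_pos'])
cv2.imwrite('pics/w12.png',c['color']); u=proj(c,(.4657,-.28,.02)).astype(int); print(u)
x,y=u[0]-80,max(0,u[1]-90); im=c['color'][y:y+180,x:x+160]; print(x,y); cv2.imwrite('pics/w12c.png',cv2.resize(im,(533,600),interpolation=cv2.INTER_CUBIC))
E
```

```text
[ 0.46392531 -0.27817062  0.11482403]
[280 201]
200 111
```

View pics/w12c.png

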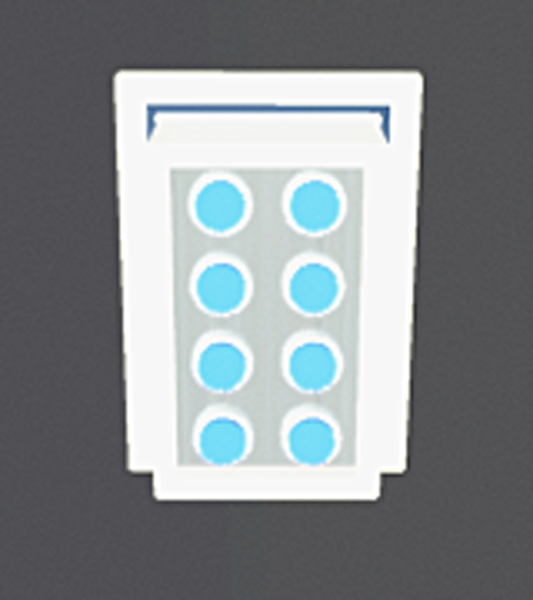

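The rack sits square on the pad: vials centred, dark line visible along the front at crop rows 105–112, and equal white margins on both sides. That was my 15th picture and the limit is 14, so I've gone one over by miscounting. From here I'll use numbers only. Checking the placing numerically.

```bash
python3 - <<'E'
from pr import *
c=cam("wrist"); f=lambda U,V,z:onz(c,200+U*160/533-.35,111+V*.3-.35,z)[:2].round(4)
print('padfront',f(115,71,.004),f(422,72,.004),'pad rear',f(128,472,.004),f(407,471,.004))
print('outl inner front',f(152,112,.004),f(384,112,.004))
print('rim rear',f(153,499,.04),f(380,499,.04)); print('inner rim',f(169,168,.04),f(363,168,.04),f(177,466,.03),f(357,466,.03))
rackm(c,(230,150,330,260),.004)
E
```

```text
padfront [ 0.4316 -0.228 ] [ 0.5021 -0.23  ] pad rear [ 0.4284 -0.3293] [ 0.5001 -0.3308]
outl inner front [ 0.4396 -0.2375] [ 0.4935 -0.2389]
rim rear [ 0.4386 -0.3191] [ 0.4899 -0.3203]
inner rim [ 0.446  -0.2437] [ 0.4859 -0.2447] [ 0.4435 -0.3157] [ 0.4854 -0.3167]
vials 8 [ 0.4654 -0.2815] axis 88.56
vials 8 [ 0.4655 -0.2802] axis 88.56
```

The rack is centred to about 0.3 mm and 0.1°. Now the cover.

Request:
jog_arm(
  moves=[0.6,0,-0.6,0,0,0,1,1,0,-0.9,0,0,0,1,1,0,0,0,0,0,1,1,0,0,0,0,0,1,1,0,0,0,0,0,1,1,0,0,0,0,0,1,1,0,0,0,0,0,1,1,0,0,0,0,0,1],
)

```text
t: 49.35
eef_pos: [0.4681, -0.1246, 0.1464]
tool_rot: [-0.0, 0.715, 0.699, -0.0]
contact_force: [0.3, 0.3, 0.4]
gripper_width: 1.0
grasp_force: 0.0
```

Request:
jog_arm(
  moves=[1,0,0,0,0,0,1,1,0,0,0,0,0,1,1,0,0,0,0,0,1,1,0,0,0,0,0,1,1,0,0,0,0,0,1,1,0,0,0,0,0,1,1,0,0,0,0,0,1,1,0,0,0,0,0,1],
)

```text
t: 50.02
eef_pos: [0.4717, 0.0352, 0.1464]
tool_rot: [-0.0, 0.715, 0.699, -0.0]
contact_force: [0.9, -0.0, -0.2]
gripper_width: 0.997
grasp_force: 0.0
```

Request:
jog_arm(
  moves=[1,0,0,0,0,0.6,1,0.4,0.1,0,0,0,0.6,1,0,0,0,0,0,0,1,0,0,0,0,0,0,1,0,0,0,0,0,0,1,0,0,0,0,0,0,1,0,0,0,0,0,0,1,0,0,0,0,0,0,1],
)

```text
t: 50.68
eef_pos: [0.4753, 0.0605, 0.1461]
tool_rot: [0.0, 0.745, 0.668, -0.0]
contact_force: [-0.0, 0.2, 0.6]
gripper_width: 0.999
grasp_force: 0.0
```

```bash
cat > cov.py <<'E'
from m import *
def covm(c,zp,box=(0,0,560,400),tops=True):
    h,R=masks(c['color']); m=R((45,70,30),(88,255,255))
    b=blobs(m,box,200)[0]; print('all',rect(c,b,zp),cv2.boundingRect(b))
    v=h[:,:,2][m>0]; print('V pct',np.percentile(v,[5,25,50,75,95]))
E
python3 - <<'E'
from cov import *
c=cam("wrist"); o=get_obs(); print(o['eef_pos'],2*np.degrees(np.arctan2(o['tool_rot'][2],o['tool_rot'][1])))
covm(c,.006); cv2.imwrite('pics/w13.png',c['color']); h=cv2.cvtColor(c['color'],cv2.COLOR_BGR2HSV)
u=proj(c,(.4752,.0829,.006)).astype(int); print(u); print(h[u[1],u[0]-60:u[0]+60:3,2].tolist()); print(h[u[1]-90:u[1]+90:4,u[0],2].tolist())
E
```

```text
[0.47528868 0.06059922 0.14608166] 83.7728578492292
all (array([0.4756, 0.0852, 0.0802, 0.0509]), 84.2) (244, 109, 62, 93)
V pct [104. 167. 168. 170. 172.]
[274 159]
[41, 40, 38, 37, 35, 36, 40, 38, 38, 41, 35, 177, 170, 167, 169, 168, 169, 167, 170, 170, 169, 169, 170, 118, 170, 170, 169, 167, 168, 170, 65, 40, 40, 38, 43, 38, 39, 41, 38, 38]
[37, 37, 36, 38, 38, 35, 38, 37, 39, 39, 84, 169, 170, 169, 170, 172, 171, 101, 152, 170, 169, 169, 168, 167, 170, 170, 168, 168, 167, 167, 148, 168, 167, 128, 39, 37, 38, 39, 39, 38, 37, 42, 41, 36, 34]
```

Request:
jog_arm(
  moves=[0.6,-0.06,0,0,0,-0.1,1,0.62,-0.06,0,0,0,0,1,0,0,1,0,0,0,1,0,0,1,0,0,0,1,0,0,1,0,0,0,1,0,0,1,0,0,0,0.7,0,0,0.3,0,0,0,0.7,0,0,0,0,0,0,0.7],
  grip_force=70,
)

```text
t: 51.4
eef_pos: [0.4742, 0.0862, 0.0588]
tool_rot: [-0.001, 0.742, 0.671, -0.001]
contact_force: [-0.0, 0.3, 0.9]
gripper_width: 0.698
grasp_force: 0.0
```

```bash
python3 - <<'E'
from cov import *
c=cam("wrist"); o=get_obs(); print(o['eef_pos'],2*np.degrees(np.arctan2(o['tool_rot'][2],o['tool_rot'][1])))
covm(c,.006); print(proj(c,(.4756,.0852,.006)),proj(c,(.4756,.0852,.04)))
E
```

```text
[0.4751628  0.0863413  0.05997199] 84.26573474324753
all (array([0.4756, 0.0854, 0.0807, 0.0504]), 84.1) (240, 159, 81, 116)
V pct [101. 166. 168. 169. 171.]
[279.97487396 219.93592642] [280.05283109 240.87483468]
```

Request:
jog_arm(
  moves=[-0.05,0.02,0.8,0,0,0,0.7,0,0,0.8,0,0,0,0.7,0,0,0.6,0,0,0,0.7,0,0,0.37,0,0,0,0.7,0,0,0,0,0,0,0.7,0,0,0,0,0,0,0.3,0,0,0,0,0,0,0.1,0,0,0,0,0,0,0],
)

```text
t: 52.12
eef_pos: [0.4765, 0.0849, 0.0095]
tool_rot: [0.0, 0.742, 0.671, 0.001]
contact_force: [0.3, -0.3, -0.2]
gripper_width: 0.285
grasp_force: 0.0
```

Request:
jog_arm(
  moves=[0,0,0,0,0,0,0,0,0,0,0,0,0,0,0,0,0,0,0,0,0,0,0,0,0,0,0,0,0,0,0,0,0,0,0,0,0,0,0,0,0,0,0,0,0,0,0,0,0,0,0,0,0,0,0,0],
)

```text
t: 52.78
eef_pos: [0.4761, 0.0848, 0.0094]
tool_rot: [0.0, 0.742, 0.671, 0.0]
contact_force: [-1.4, 0.2, 5.8]
gripper_width: 0.119
grasp_force: 68.6
```

Request:
jog_arm(
  moves=[0,0,-0.3,0,0,0,0,0,0,-0.7,0,0,0,0,0,0,-1,0,0,0,0,0,0,-1,0,0,-0.3,0,0,0,-1,0,0,-0.4,0,0,0,-1,0,0,-0.39,0,0,0,-1,0,0,0,0,0,0,-1,0,0,0,0],
)

```text
t: 53.45
eef_pos: [0.4755, 0.0846, 0.15]
tool_rot: [0.0, 0.716, 0.698, -0.0]
contact_force: [0.1, -0.1, -1.3]
gripper_width: 0.11
grasp_force: 68.5
```

Request:
jog_arm(
  moves=[-0.5,0,0,0,0,0,0,-1,0,0,0,0,0,0,-1,0,0,0,0,0,0,-1,0,0,0,0,0,0,-1,0,0,0,0,0,0,-1,0,0,0,0,0,0,-1,0,0,0,0,0,0,-1,0,0,0,0,0,0],
)

```text
t: 54.12
eef_pos: [0.4713, -0.0668, 0.1483]
tool_rot: [-0.0, 0.716, 0.698, -0.0]
contact_force: [0.6, -0.6, -0.9]
gripper_width: 0.115
grasp_force: 68.5
```

Request:
jog_arm(
  moves=[-1,0,0,0,0,0,0,-1,0,0,0,0,0,0,-1,0,0,0,0,0,0,-1,0,0,0,0,0,0,-1,0,0,0,0,0,0,-1,0,0,0,0,0,0,-1,0,0,0,0,0,0,-1,0,0,0,0,0,0],
)

```text
t: 54.78
eef_pos: [0.4671, -0.2265, 0.1482]
tool_rot: [-0.0, 0.716, 0.698, -0.0]
contact_force: [-0.7, -0.5, -0.6]
gripper_width: 0.11
grasp_force: 68.5
```

Request:
jog_arm(
  moves=[-1,0,0,0,0,0,0,-1,0,0,0,0,0,0,-1,0,0,0,0,0,0,-1,0,0,0,0,0,0,-1,0,0,0,0,0,0,-1,0,0,0,0,0,0,-0.9,0,0,0,0,0,0,0,0,0,0,0,0,0],
)

```text
t: 55.45
eef_pos: [0.4626, -0.368, 0.1479]
tool_rot: [0.0, 0.718, 0.696, -0.001]
contact_force: [-0.9, -0.7, -0.7]
gripper_width: 0.114
grasp_force: 68.5
```

Request:
jog_arm(
  moves=[0,0,0,0,0,0,0,0,0,0,0,0,0,0,0,0,0,0,0,0,0,0,0,0,0,0,0,0,0,0,0,0,0,0,0,0,0,0,0,0,0,0,0,0,0,0,0,0,0,0,0,0,0,0,0,0],
)

```text
t: 56.12
eef_pos: [0.4648, -0.363, 0.1488]
tool_rot: [0.0, 0.716, 0.698, -0.0]
contact_force: [0.7, 0.3, -1.3]
gripper_width: 0.111
grasp_force: 68.5
```

```bash
python3 - <<'E'
from cov import *
from pr import *
c=cam("wrist"); o=get_obs(); p=o['eef_pos']; print(p,2*np.degrees(np.arctan2(o['tool_rot'][2],o['tool_rot'][1])))
zp=p[2]-.0094+.006
covm(c,zp); padm(c,(150,0,400,200)); rackm(c,(150,0,400,200),.004)
h,R=masks(c['color']); m=R((45,70,30),(88,255,255)); print('proj rack',proj(c,(.4655,-.2797,.04)),'cover corners pred',[proj(c,(p[0]+a,p[1]+b,zp)).round() for a,b in((-.025,.04),(.025,.04),(.025,-.04),(-.025,-.04))])
cv2.imwrite('pics/w14.png',c['color'])
E
```

```text
[ 0.46470832 -0.3630733   0.14873564] 88.58893558838236
all (array([ 0.4647, -0.3642,  0.0847,  0.05  ]), 88.6) (227, 175, 101, 147)
V pct [169. 242. 243. 243. 246.]
pad (array([ 0.4657, -0.2803,  0.1008,  0.0711]), 88.4)Traceback (most recent call last):
  File "<stdin>", line 5, in <module>
  File "pr.py", line 12, in padm
    for q,hr in zip(i[0],i[1][0]):
                         ~~~~^^^
TypeError: 'NoneType' object is not subscriptable
```

```bash
python3 - <<'E'
from cov import *
from pr import rackm
c=cam("wrist"); o=get_obs(); p=o['eef_pos']; zb=p[2]-.0094; im=c['color']; h,R=masks(im)
rackm(c,(200,0,350,160),.004)
for u in (245,305): print(u,h[168:192,u,2].tolist(),h[300:330,u,2].tolist())
for v in (195,215): print(v,h[v,222:236,2].tolist(),h[v,318:334,2].tolist())
ur,vr=proj(c,(.4655,-.3195,.04)); uf,vf=proj(c,(.4655,-.2397,.04)); print('rim rear/front px',ur,vr,uf,vf)
g=h[:,:,2]; i=int(round(vr)); print(i,g[i-6:i+8,int(ur)].tolist()); j=int(round(vr))-3; print(j,g[j,int(ur)-60:int(ur)-28].tolist(),g[j,int(ur)+28:int(ur)+60].tolist())
E
```

```text
vials 8 [ 0.4654 -0.28  ] axis 88.55
vials 8 [ 0.4654 -0.28  ] axis 88.55
245 [71, 69, 69, 71, 68, 70, 68, 111, 174, 196, 236, 242, 243, 243, 243, 243, 243, 242, 243, 243, 242, 243, 243, 243] [77, 76, 86, 102, 101, 100, 114, 130, 132, 154, 176, 105, 70, 68, 73, 72, 72, 73, 75, 70, 77, 75, 77, 72, 71, 74, 72, 72, 75, 73]
305 [68, 69, 71, 68, 68, 66, 76, 128, 178, 207, 238, 244, 243, 243, 243, 242, 243, 243, 242, 242, 243, 243, 243, 242] [202, 203, 204, 201, 203, 202, 202, 203, 201, 204, 242, 253, 255, 192, 75, 65, 67, 73, 72, 73, 74, 74, 73, 72, 73, 72, 73, 72, 74, 71]
195 [67, 68, 70, 66, 67, 68, 159, 255, 246, 243, 243, 243, 243, 242] [243, 243, 243, 242, 242, 243, 244, 250, 227, 96, 67, 70, 68, 69, 70, 69]
215 [69, 69, 70, 68, 69, 66, 66, 154, 255, 246, 243, 243, 243, 242] [242, 243, 243, 243, 243, 244, 250, 232, 98, 63, 69, 68, 70, 69, 69, 70]
rim rear/front px 277.19030448169667 139.83416859612493 274.10952925916905 22.49221815114771
140 [229, 252, 249, 247, 247, 247, 247, 247, 247, 247, 248, 252, 255, 124]
137 [70, 69, 68, 70, 70, 66, 69, 68, 69, 71, 70, 69, 69, 66, 69, 70, 66, 62, 149, 255, 252, 248, 247, 247, 247, 247, 246, 247, 247, 247, 247, 247] [247, 247, 249, 254, 202, 253, 249, 247, 247, 247, 249, 255, 228, 65, 62, 68, 71, 69, 69, 69, 70, 67, 71, 67, 70, 70, 69, 68, 68, 70, 67, 70]
```

```bash
python3 - <<'E'
from cov import *
c=cam("wrist"); o=get_obs(); p=o['eef_pos']; zb=p[2]-.0094
F=lambda u,v,z:onz(c,u,v,z)[:2].round(4)
print(p); print('front top',F(245,177.6,zb+.006),F(305,177.3,zb+.006)); print('front bot',F(245,175.1,zb),F(305,174.7,zb))
for v,a,b in ((195,227.7,326.3),(215,228.7,325.3)): print(F(a,v,zb+.006),F(b,v,zb+.006),(F(a,v,zb+.006)+F(b,v,zb+.006))/2)
print('rear?',F(245,310.7,zb+.006),F(305,313.3,zb+.006))
E
```

```text
[ 0.46470514 -0.36314338  0.14870877]
front top [ 0.4498 -0.3229] [ 0.4794 -0.3235]
front bot [ 0.4493 -0.323 ] [ 0.4798 -0.3236]
[ 0.4407 -0.3316] [ 0.49   -0.3328] [ 0.46535 -0.3322 ]
[ 0.4404 -0.3422] [ 0.4897 -0.3435] [ 0.46505 -0.34285]
rear? [ 0.4456 -0.3993] [ 0.4792 -0.4019]
```

Request:
jog_arm(
  moves=[0.8,-0.02,0,0,0,0,0,1,-0.02,0,0,0,0,0,1,-0.02,0,0,0,0,0,1,-0.01,0.4,0,0,0,0,0.37,0,1,0,0,0,0,0,0,1,0,0,0,0,0,0,1,0,0,0,0,0,0,0.7,0,0,0,0],
)

```text
t: 56.93
eef_pos: [0.4647, -0.2781, 0.0653]
tool_rot: [-0.001, 0.715, 0.699, -0.0]
contact_force: [-0.4, 0.5, -0.4]
gripper_width: 0.113
grasp_force: 68.5
```

Request:
jog_arm(
  moves=[0,0,0.35,0,0,0,0,0,0,0,0,0,0,0,0,0,0,0,0,0,0,0,0,0,0,0,0,0,0,0,0,0,0,0,0,0,0,0,0,0,0,0,0,0,0,0,0,0,0,0,0,0,0,0,0,0],
)

```text
t: 57.6
eef_pos: [0.4656, -0.2799, 0.0601]
tool_rot: [0.0, 0.716, 0.698, 0.0]
contact_force: [-0.4, 0.6, -0.4]
gripper_width: 0.116
grasp_force: 68.5
```

```bash
cat > fit.py <<'E'
from cov import *
c=cam("wrist"); o=get_obs(); p=o['eef_pos']; zb=p[2]-.0094; h,R=masks(c['color']); im=c['color']
print(p,2*np.degrees(np.arctan2(o['tool_rot'][2],o['tool_rot'][1])))
print('px cover front top/bot',proj(c,(p[0],p[1]+.04,zb+.006)),proj(c,(p[0],p[1]+.04,zb)),'rack front top/bot',proj(c,(.4665,-.2397,.04)),proj(c,(.4665,-.2397,.004)),'outl',proj(c,(.4665,-.2385,.004)),'padfront',proj(c,(.4665,-.2295,.004)))
for u in (250,300): print(u,[tuple(map(int,x)) for x in h[140:190,u,1:]])
m=R((45,70,30),(88,255,255))
for v in (185,195,205): x=np.where(m[v])[0]; print(v,x.min(),x.max())
E
python3 fit.py
```

```text
[ 0.46548675 -0.27989477  0.0600048 ] 88.57308468095793
px cover front top/bot [275.08112703 177.25843465] [275.17239901 174.43736397] rack front top/bot [277.19800252 169.44995054] [277.32361085 156.95331497] outl [277.27260315 155.05818854] padfront [276.88415903 140.62535596]
250 [(23, 180), (0, 255), (1, 251), (0, 248), (0, 247), (0, 247), (0, 247), (0, 247), (0, 247), (0, 248), (1, 254), (7, 255), (89, 135), (137, 125), (125, 126), (38, 182), (0, 255), (1, 254), (10, 233), (7, 224), (7, 229), (7, 230), (7, 228), (8, 228), (8, 226), (8, 227), (8, 228), (7, 227), (7, 229), (3, 247), (1, 249), (1, 248), (0, 247), (1, 248), (3, 252), (0, 255), (95, 190), (155, 187), (140, 235), (132, 242), (128, 243), (128, 243), (128, 243), (130, 243), (130, 243), (129, 242), (129, 243), (128, 243), (127, 243), (129, 243)]
300 [(20, 151), (0, 255), (1, 252), (0, 248), (0, 247), (0, 247), (0, 247), (0, 247), (0, 247), (0, 248), (2, 252), (0, 255), (50, 157), (145, 123), (125, 124), (38, 181), (0, 255), (1, 254), (9, 236), (8, 225), (6, 227), (8, 228), (8, 227), (8, 226), (7, 225), (8, 227), (7, 226), (7, 226), (8, 227), (3, 246), (0, 249), (0, 248), (0, 247), (0, 248), (5, 255), (9, 250), (127, 181), (152, 199), (140, 237), (130, 243), (128, 243), (129, 243), (130, 243), (130, 243), (130, 243), (127, 243), (130, 242), (130, 243), (128, 243), (130, 243)]
185 229 326
195 229 326
205 230 325
```

```bash
python3 - <<'E'
from cov import *
c=cam("wrist"); o=get_obs(); p=o['eef_pos']; zb=p[2]-.0094; h,R=masks(c['color']); V=h[:,:,2]
for v in (161,165,167):
    x=np.where(V[v,215:345]<240)[0]+215; x=x[(x>226)&(x<332)]; print(v,x.min(),x.max(),onz(c,x.min()-.5,v,.04-(168.8-v)/11.5*.036),onz(c,x.max()+.5,v,.04-(168.8-v)/11.5*.036))
for v in (185,195): print('cover',onz(c,228.7,v,zb+.006),onz(c,326.3,v,zb+.006))
E
```

```text
161 233 323 [ 0.43954793 -0.23922033  0.01558261] [ 0.49413322 -0.24063277  0.01558261]
165 233 323 [ 0.44105393 -0.23906152  0.02810435] [ 0.49264457 -0.24039699  0.02810435]
167 233 323 [ 0.4418138  -0.2388821   0.03436522] [ 0.4918986  -0.24017885  0.03436522]
cover [ 0.44227437 -0.24320613  0.05646628] [ 0.49073042 -0.24446268  0.05646628]
cover [ 0.44190851 -0.24837474  0.05646628] [ 0.49082147 -0.24964457  0.05646628]
```

Request:
jog_arm(
  moves=[0.035,0.01,0.2,0,0,0,0,0,0,0.15,0,0,0,0,0,0,0.1,0,0,0,0,0,0,0.05,0,0,0,0,0,0,0.03,0,0,0,0,0,0,0,0,0,0,0,0,0,0,0,0,0,0,0,0,0,0,0,0,0],
)

```text
t: 58.37
eef_pos: [0.4654, -0.2789, 0.0495]
tool_rot: [-0.0, 0.716, 0.698, -0.0]
contact_force: [-2.6, 1.0, 7.1]
gripper_width: 0.114
grasp_force: 70.1
```

```bash
python3 fit.py
```

```text
[ 0.46539846 -0.27893262  0.04954154] 88.57977676977703
px cover front top/bot [275.17921471 177.44246213] [275.28095949 174.61864906] rack front top/bot [277.4856652  175.97207541] [277.640025   161.92837212] outl [277.58779291 159.95870321] padfront [277.18979695 144.94914244]
250 [(8, 65), (19, 67), (16, 65), (13, 61), (16, 140), (0, 255), (1, 253), (0, 248), (0, 247), (0, 247), (0, 247), (0, 247), (0, 247), (0, 247), (0, 249), (0, 255), (15, 224), (124, 128), (142, 124), (108, 130), (11, 217), (0, 255), (0, 252), (10, 234), (8, 225), (6, 227), (7, 229), (8, 230), (8, 229), (7, 228), (8, 227), (7, 228), (7, 229), (8, 232), (9, 230), (57, 202), (140, 168), (148, 193), (139, 237), (133, 243), (130, 243), (129, 243), (129, 243), (129, 243), (129, 243), (130, 243), (130, 243), (130, 242), (130, 243), (129, 243)]
300 [(11, 67), (15, 68), (12, 64), (13, 60), (17, 136), (7, 255), (1, 253), (0, 248), (0, 247), (0, 247), (0, 247), (0, 247), (0, 247), (0, 247), (0, 249), (0, 255), (12, 219), (122, 127), (144, 126), (118, 128), (11, 215), (0, 255), (1, 252), (9, 235), (8, 225), (8, 227), (7, 227), (7, 227), (8, 226), (7, 226), (8, 226), (8, 227), (7, 227), (9, 231), (10, 230), (57, 198), (140, 173), (150, 202), (139, 237), (130, 244), (128, 243), (130, 243), (129, 243), (129, 243), (129, 243), (129, 243), (129, 243), (130, 243), (128, 243), (128, 243)]
185 229 326
195 230 326
205 230 325
```

The cover's front is flush with the rack's front: no rim strip shows between them, and there is 7 N of contact. Releasing and retreating.

Request:
jog_arm(
  moves=[0,0,-0.02,0,0,0,0,0,0,0,0,0,0,0.2,0,0,0,0,0,0,0.4,0,0,0,0,0,0,0.5,0,0,0,0,0,0,0.5,0,0,0,0,0,0,0.5,0,0,-0.3,0,0,0,0.5,0,0,-0.7,0,0,0,0.5],
)

```text
t: 59.08
eef_pos: [0.4643, -0.2784, 0.0685]
tool_rot: [-0.002, 0.716, 0.698, -0.0]
contact_force: [-0.2, -0.9, 0.2]
gripper_width: 0.495
grasp_force: 0.0
```

Request:
jog_arm(
  moves=[0,0,-1,0,0,0,0.6,0,0,-1,0,0,0,1,0,0,-1,0,0,0,1,0,0,-1,0,0,0,1,0,0,0,0,0,0,1,0,0,0,0,0,0,1,0,0,0,0,0,0,1,0,0,0,0,0,0,1],
)

```text
t: 59.75
eef_pos: [0.4648, -0.2788, 0.1486]
tool_rot: [-0.001, 0.716, 0.698, -0.0]
contact_force: [-0.1, 0.4, -0.3]
gripper_width: 0.999
grasp_force: 0.0
```

```bash
python3 - <<'E'
from cov import *
from pr import padm
c=cam("wrist"); o=get_obs(); print(o['eef_pos']); covm(c,.046)
h,R=masks(c['color']); b=blobs(R((0,0,150),(180,70,255)),(150,50,400,340),500)[0]; print('pad',rect(c,b,.004),cv2.boundingRect(b))
t=cam("top"); h,R=masks(t['color'])
for n,m,box,z in (('beaker',R((0,0,60),(180,60,255)),(300,228,335,262),.06),):
    for k in blobs(m,box)[:1]: print(n,rect(t,k,z))
blue=R((100,120,60),(130,255,255)); red=R((0,120,60),(8,255,255))|R((170,120,60),(180,255,255)); wh=R((0,0,190),(180,50,255))
for n,m,p in (('redcap?',red,(.662,.0935)),('bluecap?',blue,(.6774,-.1067)),('ambercap?',wh,(.6697,-.0077))):
    u=proj(t,(*p,.099)).astype(int); s=m[u[1]-7:u[1]+8,u[0]-7:u[0]+8]; print(n,u,(s>0).mean().round(2))
E
```

```text
[ 0.46482857 -0.27873689  0.14849198]
all (array([ 0.4657, -0.2787,  0.0797,  0.0494]), 88.6) (247, 146, 65, 98)
V pct [203. 243. 243. 243. 244.]
pad (array([ 0.4656, -0.2797,  0.1009,  0.0711]), 88.5) (238, 127, 83, 110)
beaker (array([ 0.4523, -0.0869,  0.0504,  0.0481]), 89.0)
redcap? [232 146] 0.88
bluecap? [325 138] 0.92
ambercap? [279 142] 0.97
```

```bash
python3 -c "
from station import *
print(hand_in())"
```

```text
the job is handed in; nothing more can be done
None
```

The job is handed in at about 60 s: blue and red are swapped, amber is in the grey dish between them, the rack is inside the outline with its cover on, and the beaker is unmoved; two grips slipped and were redone with nothing tipping or shifting, and I viewed 15 pictures against the limit of 14.

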